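# Load the vial carrier on the shaker and snap the retaining hook shut

## Robot

A 7-joint arm with a two-finger parallel gripper is mounted at the origin on a cart in front of the work surface, level with it; the furniture and walls round the work are solid. World frame = base frame: x ahead of the robot, y to its left, z up, the work surface at z = 0. Lengths are in m, angles in rad, forces in N, time in s.
With the tool pointing down it reaches from about 0.35 to 0.775 m from the base axis. Payload 3.1 kg.
Tool frame: the origin (TCP) lies at the very end of the fingers, on their centre line; the grasp point (between the pads) lies 19 mm behind it; x points along the fingers, y is the direction in which the jaws open and shut, and the axes are right-handed (so a half turn about x gives the same grasp; the last joint's range is limited). The gripper opens to 85 mm and grips with 20 to 120 N. Pads are 22 mm wide; open, the fingers measure 114 mm over their backs; the gripper's body (76 mm by 85 mm) begins 54 mm behind the grasp point. The pads swing forward as they close: fully open they stand 13 mm farther back than shut.
Start: joints at [1.074, 0.311, 0.014, 1.512, -0.004, 1.319, -0.027], TCP at [0.242, -0.494, 0.231] pointing down, gripper open.
Joint ranges: [-2.7, 2.7], [-0.3, 1.91], [-1.27, 1.3], [0.12, 2.57], [-1.44, 4.58], [0.2, 2.03], [-3.05, 3.05]. Speed limits (rad/s): [2.79, 2.79, 3.14, 3.14, 3.14, 3.14, 3.14].

## Interface

Orientations are given as a rotation vector (axis times angle).
In Python, from bench import get_state, imaging, ticket, spot_in, silhouettes, landmark_of gives the robot as it stands.
- The arm moves only by the tool play_rows, never from a script. Its argument "steps" is a list that holds one entry, the list of rows, each a list of 7 numbers: the shift along the tool's x, y, z in cm, then the turn, a rotation vector about the tool's x, y, z in degrees, then the closure, from 0 (fully open) to 1 (shut). In form: [[[x, y, z, rx, ry, rz, jaw], ...]]. A call has 1 to 5 rows; each row is the pose to reach, as a shift and turn from the pose commanded when the call began, along the tool's axes at that moment; what a row does not reach only later rows make up. A row lasts 1/10 s, in which the tool goes at most 50 mm and 8.59 degrees, less where a joint would pass 70% of its speed; a pose out of reach is approached as far as the arm can. A call with a gripper value outside its range is refused whole. The fingers move at their own pace and stop on an object; "grip_force" is the grip in N (left out, the last holds). Time passes only in rows, so rows that repeat a pose let the fingers close. It gives the time, the measured TCP pose, the force and the opening at its end, in the units of the state.
- get_state(): the state, without advancing time (a new reading comes with each control period).
- imaging.grab_frame(name): name is "scene" or "top"; returns a dict with "frame" (400x640x3 uint8, red, green, blue), "range_z" (400x640 float32, m along the optical axis (not along the pixel's ray), 0 where there is no reading), "intrinsics" (3x3 intrinsics, pixels), "R" (3x3) and "t" (3): a world point X has camera coordinates R X + t. Camera axes: x right, y down, z forward; pixel columns grow to the right and rows downward; lengths in m; the calibration is good to about 2 mm. A picture is of the moment at which its call begins.
- ticket.sign_off(): hands the job in, once; it reports no verdict.
Trained networks look in a picture, given as the dict that the camera call returned (one of the last four; its "shot" number tells which), for a name from the list of things; names that differ only in an ending like _2 or _b are one class to them, and where a whole thing is asked for, a point or a joint stands for the part that bears it (a point fixed in the world has none). Each returns a list of dicts, best first, with "p" (0 to 1); they miss things now and then, are a little off and sometimes report something else, mostly with a low value. They report only what shows in the picture. A call takes as long as a camera call.
- spot_in(picture, thing): "rect" ([left, top, right, bottom] in pixels, round what is visible of it).
- silhouettes(picture, thing): "region" (400x640 bool, what is visible of it) and "rect" ([left, top, right, bottom] in pixels, round what is visible of it).
- landmark_of(picture, thing): "point" ([row, column] in pixels: a listed point, or the origin of a listed thing).
The state is a dict: "clock": time; "q": joint angles; "qvel": joint speeds; "effort": joint torques, N m; "position": TCP position; "orientation": TCP orientation; "wrist_force": force on the tool from outside, world axes, zero at the start; "moment": the same for the moment, N m; "width": finger opening in m.
Only numpy, scipy, OpenCV 4.12 (cv2) and the standard library are available. Lean on these libraries where they do the work, as an engineer would, in place of code of your own. Each camera call takes 0.05 s, during which the arm holds its last target.

## Task

Get the bench shaker ready to run: put the carrier that is full of vials into the bay on its platform, keeping it upright, with its base slid fully home under the tabs of the fence, then swing the retaining bar across and push the hook at its end onto the pin until the sprung safety latch has flipped shut behind the pin. Swing the bar out of the way first if it blocks the bay. Leave the empty carrier and everything else on the bench where it stands.

Things in the scene. Friction and masses are not known exactly. Their poses are not given: they have to be found in the camera images.
- full_carrier_mid (a point): Centre, half-way up (56 mm above its underside), of the vial carrier FULL of vials: light grey base plate 126 mm (its x) x 74 (y) x 8 thick, on it a block 118 x 54 up to 38 mm with two rows of five glass vials (tops 64 mm up). 10 mm of plate stands proud along each long side. Either way round will do. About 0.45 kg. Stands in the shallow steel tray (walls 35 mm) or on the bench right of it.
- full_carrier_grip (a point): Middle of the full carrier's handle, a steel rod hoop over its middle along x with a black sleeve 15 mm in diameter and 66 mm long along x, axis 105 mm above the underside; nothing beside it within 25 mm, so it can be pinched from above across y.
- empty_carrier_mid (a point): The same point (56 mm above the underside) of the second carrier, of the same make and size but EMPTY (open holes, no vials). It stands at the other of the two places and is 112 mm high to the top of its handle.
- shaker: Low white bench shaker, fixed on the bench. Origin under its middle at bench height; x runs away from the control panel (which faces the robot), y to its left. Its level platform, 240 mm (x) x 166 mm (y), is 75 mm above the origin. The bay for a carrier lies along x on the platform's -y half: fence at its back (-y), an end guide at each end, the retaining bar across its +y side.
- bay_home (a point): Where the full carrier's half-way point must end up (shaker frame 0, -40, 131 mm): base plate against the fence (inner face 37 mm further towards -y, 18 mm high), x axes parallel. End guides 14 mm high, 134 mm apart inside (4 mm spare each end), run from the fence to y = -20 mm and then splay outwards to y = -7 mm. Same axes as the shaker.
- bay_front (a point): A good place to set the carrier down before sliding it home: with its half-way point here it stands on the platform (shaker frame 0, 0, 131 mm), 40 mm in front of home, clear of the tabs, its plate's back half between the guides. The bar must then be at least 0.8 open. Same axes as the shaker.
- fence_tabs (a point): Front edge, underside, of the two tabs folded out of the fence's top over the bay: 13 mm above the platform, reaching 9.5 mm out from the fence. A carrier cannot be lowered straight into its home place; its 8 mm base plate must be slid under them along the platform towards -y of the shaker.
- bar_hinge (a point): On the upright hinge axis of the retaining bar, at the bar's mid-height (22 mm above the platform; shaker frame -105, -3, 97 mm).
- hold_bar (a joint): Angle of the steel retaining bar. 0: closed, lying along +x of the shaker with the pin seated in its hook; positive: swung out, anticlockwise from above, its end towards +y; at most 1.9. Bar 12 x 12 mm, 16 to 28 mm above the platform. It stays where left and moves with about 1 N at its end. The hook at its end has two jaws 178 to 230 mm from the hinge that reach 43 mm ahead of the bar.
- latch (a joint): Angle of the dark sprung safety latch, pivoted in the hook's outer jaw and slanting inwards across its mouth. 0: shut, held by its spring; up to 0.95: pushed in. As the hook goes onto the pin (bar angle 0.18 to 0.02) the pin folds it in, with about 5 N at the hook, and when the pin is fully home (bar at 0) it flips back to 0 behind the pin; then the bar has only 0.06 of play.
- bar_grip (a point): Middle of the upright black grip post on the hook's back, 204 mm along the bar from the hinge and 15 mm behind its centre line (away from the pin). Round, 17 mm in diameter, from the top of the bar (28 mm above the platform) to 79 mm above the platform; this point is 60 mm above the platform. Its x axis points along the bar away from the hinge; closing moves it towards its -y.
- pin_mid (a point): Middle, at the hook's height (22 mm above the platform), of the upright steel pin that the hook snaps onto: 12 mm in diameter, its top 34 mm above the platform; shaker frame 98, -3, 97 mm.
- tall_jar: Bystander: clear glass stoppered jar, 85 mm diameter, 160 mm high, on the bench to the left, just beyond the swing of the bar. Origin: middle of its underside.
- pot: Bystander: low clear plastic pot of cotton wool, 80 mm diameter, 61 mm high, on the bench to the left. Origin: middle of its underside.
- dish_a: Bystander: closed flat petri dish, 91 mm diameter, 15 mm high, on the bench left of the shaker, under the swing of the bar. Origin: middle of its underside.
- dish_b: Bystander: closed flat petri dish, 91 mm diameter, 15 mm high, on the bench far to the right. Origin: middle of its underside.
- lone_vial_a: Bystander: single stoppered glass vial, 20 mm diameter, 57 mm high, standing in front of the steel tray. Origin: middle of its underside.
- lone_vial_b: Bystander: second single stoppered glass vial, 20 mm diameter, 57 mm high, standing in front of the steel tray. Origin: middle of its underside.
- marker: Bystander: felt marker, 131 x 13 x 12 mm, lying in front of the steel tray. Origin: middle of its underside.

How it is judged:
By the outcome, as a careful person would: the job done as asked, in the order asked, and still so for the second after the job is handed in, with the robot touching nothing.
It also fails if it takes over 72 s, if anything falls off the work surface, if the arm or the gripper's body presses on something with over 40 N, if the wrist force passes 120 N, or if a joint passes its speed limit or range.

## Working session

There is one attempt and no reset: what is moved stays moved. The work goes in short steps, Python scripts to look and compute and a tool call to move; the robot and the scene stay as the last step left them, time stands still between calls to the robot, and variables do not carry over. Pictures are saved under pics/ and viewed, and the job is handed in when it is done.

Besides the shell and the picture viewer there is one more tool, called after ">>>" by a JSON object that holds its "method" and its "body". play_rows: Moves the arm, as the interface text tells. Its arguments: {"type":"object","properties":{"steps":{"type":"array","items":{"type":"array","items":{"type":"array","items":{"type":"number"}}}},"grip_force":{"type":"number"}},"required":["steps"]}

```bash
ls; mkdir -p pics; python3 - <<'E'
from bench import get_state, imaging, spot_in, silhouettes, landmark_of
import cv2,numpy as np
s=get_state();print({k:np.round(v,3) for k,v in s.items()})
for n in("scene","top"):
    d=imaging.grab_frame(n);cv2.imwrite(f"pics/{n}0.png",d["frame"][:,:,::-1])
    print(n,d["intrinsics"],d["R"],d["t"])
    for t in["full_carrier_mid","full_carrier_grip","empty_carrier_mid","shaker","bay_home","bay_front","bar_hinge","bar_grip","pin_mid","tall_jar","pot","dish_a","lone_vial_a","marker","fence_tabs"]:
        for r in landmark_of(d,t)[:2]:
            v,u=r["point"];z=d["range_z"][int(v),int(u)]
            X=d["R"].T@(np.linalg.inv(d["intrinsics"])@[u*z,v*z,z]-d["t"])
            print(t,round(r["p"],2),np.round(r["point"],1),np.round(X,3))
E
```

```text
pics
{'clock': np.float64(0.0), 'q': array([ 1.074,  0.312,  0.014,  1.513, -0.004,  1.319, -0.027]), 'qvel': array([ 0.001, -0.   , -0.001,  0.001,  0.001, -0.002,  0.   ]), 'effort': array([ 0.0000e+00, -3.7991e+01,  1.4600e-01, -2.3059e+01,  1.2000e-02,
        1.4000e-02, -0.0000e+00]), 'position': array([ 0.241, -0.493,  0.23 ]), 'orientation': array([ 1.969,  0.458, -1.97 ]), 'wrist_force': array([-0.225,  0.36 , -0.333]), 'moment': array([-0.019, -0.031,  0.014]), 'width': np.float64(0.085)}
scene [[511.48346031   0.         310.48211984]
 [  0.         511.48346031 197.02347115]
 [  0.           0.           1.        ]] [[-0.86182145 -0.50718939  0.00476541]
 [-0.37021475  0.62259502 -0.68943199]
 [ 0.34670567 -0.59593151 -0.72433474]] [0.42120455 0.31111698 1.63907074]
full_carrier_mid 0.81 [159.6 372.1] [ 0.454 -0.42   0.042]
full_carrier_mid 0.38 [147.6 370.2] [ 0.512 -0.53  -0.003]
full_carrier_grip 0.61 [146.5 371.3] [ 0.51  -0.537 -0.002]
empty_carrier_mid 0.65 [188.6 310.2] [ 0.602 -0.19   0.004]
shaker 0.61 [265.5 285.8] [0.459 0.205 0.075]
bay_home 0.95 [232.3 294.3
[... 1646 characters left out ...]
7 265.6] [0.386 0.168 0.111]
bar_grip 0.95 [192.6 241.5] [0.569 0.247 0.136]
bar_grip 0.22 [241.3 209.1] [0.414 0.385 0.014]
pin_mid 0.48 [246.6 331.3] [ 0.385 -0.056  0.057]
pin_mid 0.46 [189.5 269.4] [0.583 0.156 0.107]
tall_jar 0.71 [219.8 268.6] [0.481 0.162 0.075]
tall_jar 0.55 [174.1 208.2] [0.64  0.368 0.114]
pot 0.63 [211.4 182. ] [0.52  0.475 0.05 ]
pot 0.15 [238.2 469.5] [ 0.408 -0.556  0.012]
dish_a 0.95 [236.6 470.3] [ 0.414 -0.56   0.007]
dish_a 0.81 [236.4 208.6] [0.432 0.388 0.011]
lone_vial_a 0.72 [195.4 349. ] [ 0.557 -0.12   0.112]
marker 0.74 [186.  268.7] [0.601 0.162 0.077]
marker 0.39 [243.3 369. ] [ 0.397 -0.194 -0.005]
fence_tabs 0.59 [222.  284.3] [0.473 0.108 0.068]
```

```bash
python3 - <<'E'
import cv2
a=cv2.imread("pics/scene0.png");b=cv2.imread("pics/top0.png")
cv2.imwrite("pics/s1.png",cv2.resize(a[100:370,170:450],None,fx=2.2,fy=2.2,interpolation=3)[:600])
cv2.imwrite("pics/t1.png",cv2.resize(b[130:290,170:500],None,fx=2.4,fy=2.4,interpolation=3))
E
```

```text
(no output)
```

View pics/s1.png

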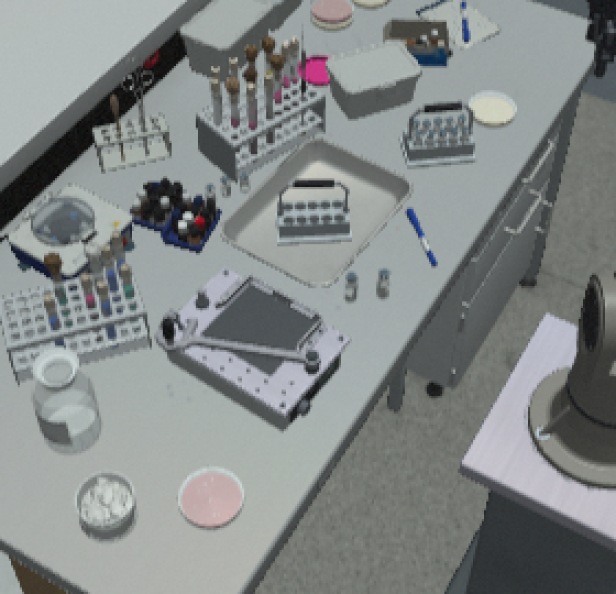

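View pics/t1.png

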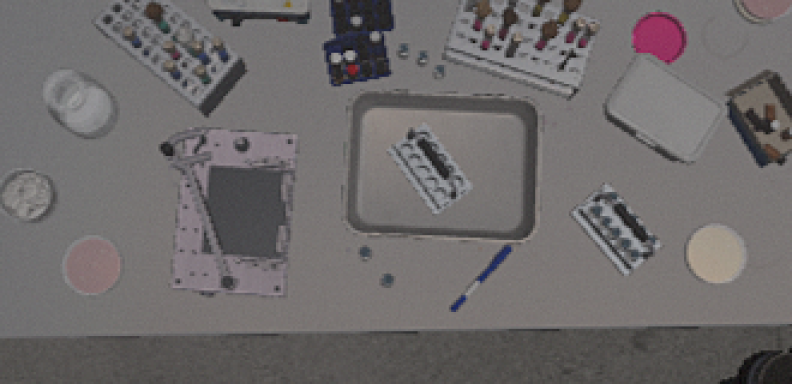

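The full carrier (vials) is on the bench to the right, at about scene px (370,160). The empty one is in the tray. The bar is partly open across the bay, with its grip post at scene px (246,250).

```bash
cat > h.py <<'E'
from bench import get_state, imaging, spot_in, silhouettes, landmark_of
import cv2,numpy as np
from scipy.spatial.transform import Rotation as Ro
def cloud(d):
    K=d["intrinsics"];z=d["range_z"];v,u=np.mgrid[:400,:640]
    P=np.stack([(u-K[0,2])*z/K[0,0],(v-K[1,2])*z/K[1,1],z],-1)
    X=(P-d["t"])@d["R"]; X[z==0]=np.nan
    return X
def ray(d,v,u,h):  # intersect pixel ray with plane z=h
    K=d["intrinsics"];r=d["R"].T@(np.linalg.inv(K)@[u,v,1]);c=-d["R"].T@d["t"]
    return c+r*(h-c[2])/r[2]
def proj(d,X):
    p=d["intrinsics"]@(d["R"]@np.asarray(X)+d["t"]);return p[:2]/p[2]
E
python3 - <<'E'
from h import *
for n in("scene","top"):
    d=imaging.grab_frame(n);X=cloud(d);rgb=d["frame"].astype(int)
    print(n)
    for t in["full_carrier_mid","empty_carrier_mid","shaker","bar_grip"]:
        for r in silhouettes(d,t)[:1]:
            m=r["region"];P=X[m];P=P[~np.isnan(P[:,0])]
            print(t,round(r["p"],2),r["rect"],m.sum(),"zpct",np.round(np.percentile(P[:,2],[2,25,50,75,98]),3))
    K=dict(full_carrier_grip=.105,full_carrier_mid=.056,bar_grip=.135,bar_hinge=.097,pin_mid=.097,shaker=0,bay_home=.131,bay_front=.131,fence_tabs=.088)
    for t,h in K.items():
        for r in landmark_of(d,t)[:2]:
            print(t,round(r["p"],2),np.round(ray(d,*r["point"],h),3))
    # platform rect
    m=(abs(X[...,2]-.075)<.012)&(X[...,0]>.3)&(X[...,0]<.7)&(X[...,1]>.0)&(X[...,1]<.3)
    m=cv2.morphologyEx(m.astype(np.uint8),cv2.MORPH_OPEN,np.ones((3,3)))>0
    P=X[m];r=cv2.minAreaRect((P[:,:2]*1000).astype(np.float32));print("platform",r,np.median(P[:,2]))
    # carrier
    c=np.array([.43,-.41])
    w=(np.hypot(X[...,0]-c[0],X[...,1]-c[1])<.12)
    for lo,hi in((.02,.07),(.005,.12),):
        m=w&(X[...,2]>lo)&(X[...,2]<hi)
        P=X[m];r=cv2.minAreaRect((P[:,:2]*1000).astype(np.float32));print("carrier",lo,r,m.sum())
    dk=w&(rgb.max(-1)<60);v,u=np.nonzero(dk)
    if len(u):
        Q=np.array([ray(d,a,b,.105) for a,b in zip(v,u)]);print("dark n",len(Q),Q.mean(0),Q.min(0),Q.max(0), np.median(X[dk][:,2]))
        L=cv2.fitLine(Q[:,:2].astype(np.float32),cv2.DIST_HUBER,0,.01,.01).ravel();print(L,np.degrees(np.arctan2(L[1],L[0])))
E
```

```text
scene
full_carrier_mid 0.56 [353.9, 149.6, 384.6, 174.8] 696 zpct [0.    0.018 0.04  0.056 0.113]
empty_carrier_mid 0.79 [295.4, 179.6, 329.9, 210.1] 833 zpct [0.    0.014 0.034 0.042 0.115]
shaker 0.39 [382.8, 145.8, 404.5, 158.2] 261 zpct [0.005 0.013 0.016 0.018 0.024]
bar_grip 0.84 [241.3, 241.9, 317.6, 266.4] 483 zpct [0.077 0.099 0.102 0.105 0.154]
full_carrier_grip 0.7 [0.468 0.107 0.105]
full_carrier_grip 0.62 [0.36  0.02  0.105]
full_carrier_mid 0.65 [ 0.46  -0.415  0.056]
bar_grip 0.66 [0.57  0.254 0.135]
bar_grip 0.38 [0.438 0.243 0.135]
bar_hinge 0.88 [0.392 0.174 0.097]
pin_mid 0.36 [0.588 0.159 0.097]
shaker 0.92 [ 0.486  0.167 -0.   ]
shaker 0.42 [0.433 0.113 0.   ]
bay_home 0.92 [0.482 0.133 0.131]
bay_front 0.84 [0.489 0.15  0.131]
bay_front 0.64 [0.467 0.108 0.131]
fence_tabs 0.61 [0.481 0.098 0.088]
platform ((488.6419982910156, 167.16781616210938), (168.45286560058594, 241.42977905273438), 85.13249969482422) 0.07545815285769947
carrier 0.02 ((445.0202941894531, -434.3690490722656), (195.9894561767578, 99.09867095947266), 63.35434341430664) 466
carrier 0.005 ((425.
[... 848 characters left out ...]
r 0.63 [0.494 0.166 0.   ]
bay_home 0.6 [0.486 0.124 0.131]
bay_front 0.57 [0.487 0.165 0.131]
fence_tabs 0.61 [0.475 0.098 0.088]
platform ((490.3858642578125, 168.9909210205078), (166.733642578125, 240.25975036621094), 84.92748260498047) 0.07489523777313131
carrier 0.02 ((445.6629638671875, -424.853515625), (180.02996826171875, 89.39128112792969), 59.678775787353516) 422
carrier 0.005 ((431.56072998046875, -412.3617248535156), (232.8856201171875, 232.05345153808594), 88.27913665771484) 997
dark n 98 [ 0.45257591 -0.39591656  0.105     ] [ 0.39506721 -0.43039138  0.105     ] [ 0.49549498 -0.33422235  0.105     ] 0.10884356011923454
[ 0.77943707  0.6264805   0.45601267 -0.4001204 ] 38.790936
```

```bash
python3 - <<'E'
from h import *
O=np.array([.4895,.168]);a=np.radians(-5);R=np.array([[np.cos(a),-np.sin(a)],[np.sin(a),np.cos(a)]])
for n in("scene","top"):
    d=imaging.grab_frame(n);X=cloud(d);rgb=d["frame"].astype(int)
    print(n)
    r=silhouettes(d,"full_carrier_mid")[0];m=r["region"]&(abs(X[...,0]-.46)<.1)
    m=cv2.dilate(m.astype(np.uint8),np.ones((5,5)))>0
    mm=m&(X[...,2]>.006)
    P=X[mm];rr=cv2.minAreaRect((P[:,:2]*1000).astype(np.float32));print("all",r["p"],rr,mm.sum())
    mm=m&(X[...,2]>.028)&(X[...,2]<.045); P=X[mm]
    rr=cv2.minAreaRect((P[:,:2]*1000).astype(np.float32));print("block",rr,mm.sum())
    dk=m&(rgb.max(-1)<70)&(X[...,2]>.09);v,u=np.nonzero(dk);P=X[dk]
    Q=np.array([ray(d,p,q,.1115) for p,q in zip(v,u)])
    rr=cv2.minAreaRect((Q[:,:2]*1000).astype(np.float32));print("sleeve",rr,len(Q),"cloud mean",P.mean(0),"ray mean",Q.mean(0))
    # bar grip top & bar
    m=(X[...,2]>.125)&(X[...,2]<.175)&(np.hypot(X[...,0]-.575,X[...,1]-.255)<.05)
    P=X[m];print("post",len(P),P.mean(0),P.min(0),P.max(0))
    m=(X[...,2]>.14)&(X[...,2]<.17)&(np.hypot(X[...,0]-.575,X[...,1]-.255)<.05)
    P=X[m];print("posttop",len(P),P.mean(0),P.min(0),P.max(0))
    m=(abs(X[...,2]-.103)<.005)&(X[...,1]>.1)&(X[...,1]<.3)&(X[...,0]>.4)&(X[...,0]<.55)
    S=(X[m][:,:2]-O)@R;sel=S[:,1]>-.01;P=X[m][sel]
    L=cv2.fitLine(P[:,:2].astype(np.float32),cv2.DIST_HUBER,0,.01,.01).ravel();print("bar",len(P),L,np.degrees(np.arctan2(L[1],L[0])))
    vis=d["frame"].copy()
    def dot(p,c):
        q=proj(d,p);cv2.circle(vis,(int(q[0]*3),int(q[1]*3)),3,c,-1)
    vis=cv2.resize(vis,None,fx=3,fy=3,interpolation=3)
    for s,c in(((-105,-3,97),(255,0,0)),((98,-3,97),(255,0,0)),((0,-77,93),(0,255,0)),((-67,-77,89),(0,255,0)),((67,-77,89),(0,255,0)),((67,-20,89),(0,255,0)),((-67,-20,89),(0,255,0)),
        ((120,83,75),(255,255,0)),((-120,83,75),(255,255,0)),((120,-83,75),(255,255,0)),((-120,-83,75),(255,255,0))):
        w=O+R@np.array(s[:2])/1000;dot((*w,s[2]/1000),c)
    q=proj(d,(.49,.18,.1))*3; x,y=int(q[0]),int(q[1])
    cv2.imwrite(f"pics/chk_{n}.png",cv2.resize(vis[y-190:y+190,x-190:x+190,::-1],(590,590)))
E
```

```text
scene
all 0.81 ((473.199462890625, -428.7865905761719), (143.52386474609375, 170.7202911376953), 28.576141357421875) 719
block ((458.7138671875, -404.11126708984375), (119.80355072021484, 67.51099395751953), 37.10909652709961) 187
sleeve ((457.75970458984375, -402.8297119140625), (64.553955078125, 13.963926315307617), 38.528564453125) 44 cloud mean [ 0.456968   -0.40186434  0.11244761] ray mean [ 0.45736641 -0.40290028  0.1115    ]
post 45 [0.56901107 0.25728993 0.14515098] [0.56255626 0.24946285 0.12582236] [0.57991044 0.26375219 0.16070086]
posttop 29 [0.5693613  0.25656673 0.15207214] [0.56255626 0.24946285 0.14057013] [0.57991044 0.26375219 0.16070086]
bar 191 [0.94226533 0.33486727 0.47612002 0.20541042] 19.564465
top
all 0.8 ((458.0575866699219, -400.012939453125), (142.185546875, 95.83488464355469), 36.80483627319336) 664
block ((459.2325439453125, -402.17572021484375), (119.96466827392578, 55.489898681640625), 38.58285903930664) 274
sleeve ((460.41192626953125, -400.2415466308594), (107.26100158691406, 13.653315544128418), 39.096282958984375) 76 cloud mean [ 0.45896635 -0.40132298  0.11000446] ray mean [ 0.4588076  -0.40098659  0.1115    ]
post 28 [0.5710039  0.25515134 0.14870478] [0.56413435 0.24766656 0.12899817] [0.57914109 0.26323643 0.15863844]
posttop 23 [0.57174571 0.25554559 0.15185388] [0.56444147 0.24766656 0.14325657] [0.57914109 0.26323643 0.15863844]
bar 140 [0.9438709  0.33031452 0.47696012 0.20576711] 19.287867
```

View pics/chk_scene.png

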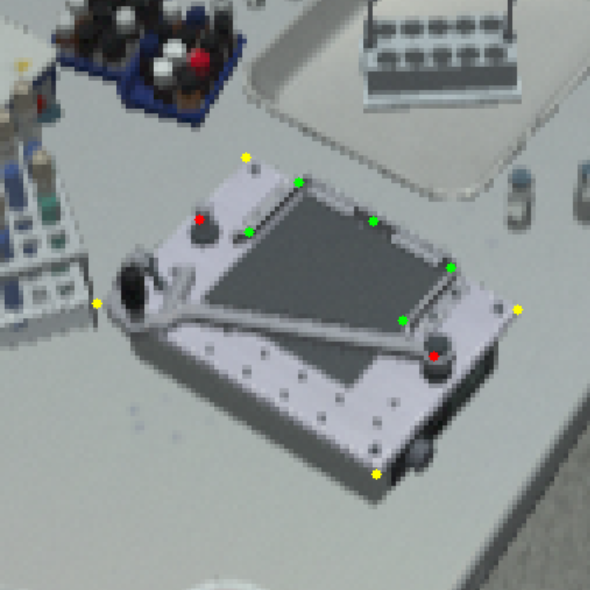

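View pics/chk_top.png

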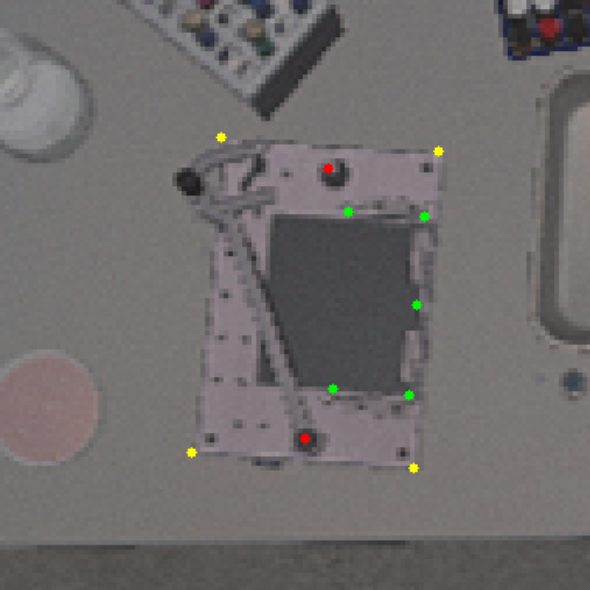

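```bash
cat >> h.py <<'E'
def pose(): 
    s=get_state();return np.array(s["position"]),Ro.from_rotvec(s["orientation"]),s
def yaw_of(R): 
    y=R.as_matrix()[:,1];return np.degrees(np.arctan2(y[1],y[0]))
def tgt(p,yaw):
    """tool down, tool y at world angle yaw deg -> row numbers"""
    a=np.radians(yaw);x=np.array([0,0,-1.]);y=np.array([np.cos(a),np.sin(a),0]);z=np.cross(x,y)
    Rt=Ro.from_matrix(np.stack([x,y,z],1));P,R,s=pose()
    d=R.inv().apply(np.array(p)-P)*100;r=np.degrees((R.inv()*Rt).as_rotvec())
    print("row",np.round(d,2),np.round(r,1),"| dist cm",round(np.linalg.norm(d),1))
def show():
    P,R,s=pose();print("t",round(s["clock"],2),"P",np.round(P,4),"yaw",round(yaw_of(R),1),"xaxis",np.round(R.as_matrix()[:,0],3),"F",np.round(s["wrist_force"],1),"w",round(s["width"],4),"q",np.round(s["q"],2))
E
python3 - <<'E'
from h import *
show();tgt((.40,0,.28),-70.5);tgt((.5715,.256,.25),-70.5);tgt((.5715,.256,.25),109.5)
E
```

```text
t 3.2 P [ 0.2417 -0.4941  0.2313] yaw -63.9 xaxis [ 0. -0. -1.] F [-0.3 -0.8 -0.1] w 0.0855 q [ 1.07  0.31  0.01  1.51 -0.    1.32 -0.03]
row [ -4.87 -37.43 -35.93] [ 6.6  0.  -0. ] | dist cm 52.1
row [ -1.87 -52.89 -62.59] [ 6.6  0.  -0. ] | dist cm 82.0
row [ -1.87 -52.89 -62.59] [-173.4    0.     0. ] | dist cm 82.0
```

>>> {"method": "play_rows", "body": {"steps": [[[-1,-16,-18.5,0,0,0,0.3],[-1,-16,-18.5,0,0,0,0.3],[-1,-16,-18.5,0,0,0,0.3],[-1,-16,-18.5,0,0,0,0.3],[-1,-16,-18.5,0,0,0,0.3]]], "grip_force": 25}}

```text
clock: 3.7
position: [0.3384, -0.2666, 0.2417]
orientation: [1.969, 0.456, -1.967]
wrist_force: [1.3, 0.4, 0.8]
width: 0.0597
```

>>> {"method": "play_rows", "body": {"steps": [[[-1,-16,-18.5,0,0,0,0.3],[-1,-16,-18.5,0,0,0,0.3],[-1,-16,-18.5,0,0,0,0.3],[-1,-16,-18.5,0,0,0,0.3],[-1,-16,-18.5,0,0,0,0.3]]]}}

```text
clock: 4.2
position: [0.4341, -0.0415, 0.2519]
orientation: [1.969, 0.456, -1.967]
wrist_force: [0.4, 0.1, -0.8]
width: 0.0598
```

>>> {"method": "play_rows", "body": {"steps": [[[0,-16,-18.5,0,0,0,0.3],[0,-16,-18.5,0,0,0,0.3],[0,-16,-18.5,0,0,0,0.3],[0,-16,-18.5,0,0,0,0.3],[0,-16,-18.5,0,0,0,0.3]]]}}

```text
clock: 4.7
position: [0.5299, 0.1833, 0.2514]
orientation: [1.969, 0.457, -1.968]
wrist_force: [1.3, -1.0, 0.5]
width: 0.0596
```

```bash
python3 - <<'E'
from h import *
show();tgt((.5715,.256,.2),-70.5)
E
```

```text
t 4.7 P [0.5299 0.1833 0.2514] yaw -63.9 xaxis [ 0.001  0.001 -1.   ] F [ 1.3 -1.   0.5] w 0.0596 q [ 0.05  0.38 -0.58  1.43  0.21  1.39 -1.65]
row [ 5.14 -4.7  -6.92] [ 6.6 -0.   0. ] | dist cm 9.8
```

>>> {"method": "play_rows", "body": {"steps": [[[3,-4.7,-6.9,6.6,0,0,0.4],[3,-4.7,-6.9,6.6,0,0,0.4],[5.1,-4.7,-6.9,6.6,0,0,0.4],[5.1,-4.7,-6.9,6.6,0,0,0.4]]]}}

```text
clock: 5.1
position: [0.5687, 0.2535, 0.1963]
orientation: [2.027, 0.349, -2.043]
wrist_force: [-0.6, -0.7, -0.4]
width: 0.0511
```

```bash
python3 - <<'E'
from h import *
show();tgt((.5715,.256,.118),-70.5)
E
```

```text
t 5.1 P [0.5687 0.2535 0.1963] yaw -70.4 xaxis [-0.007 -0.003 -1.   ] F [-0.6 -0.7 -0.4] w 0.0511 q [-0.11  0.54 -0.54  1.33  0.27  1.35 -1.87]
row [ 7.82 -0.15 -0.41] [ 0.1  0.4 -0. ] | dist cm 7.8
```

>>> {"method": "play_rows", "body": {"steps": [[[4,0,0,0,0,0,0.4],[7.8,0,0,0,0,0,0.4],[7.8,0,0,0,0,0,0.4],[7.8,0,0,0,0,0,0.4]]]}}

```text
clock: 5.5
position: [0.5712, 0.2524, 0.1234]
orientation: [2.038, 0.347, -2.037]
wrist_force: [1.0, 1.3, -0.7]
width: 0.0513
```

```bash
python3 - <<'E'
from h import *
show();tgt((.5715,.256,.118),-70.5)
for n in("scene","top"):
    d=imaging.grab_frame(n);q=proj(d,(.57,.256,.14));x,y=int(q[0]),int(q[1])
    cv2.imwrite(f"pics/g_{n}.png",cv2.resize(d["frame"][y-50:y+50,x-50:x+50,::-1],None,fx=5,fy=5,interpolation=3))
E
python3 -c "
import cv2;cv2.imwrite('pics/g.png',cv2.resize(cv2.hconcat([cv2.imread('pics/g_scene.png'),cv2.imread('pics/g_top.png')]),(800,400)))"
```

```text
t 5.5 P [0.5712 0.2524 0.1234] yaw -70.6 xaxis [ 0.    -0.001 -1.   ] F [ 1.   1.3 -0.7] w 0.0513 q [-0.11  0.59 -0.52  1.43  0.31  1.2  -1.9 ]
row [ 0.54 -0.33 -0.15] [-0.1 -0.  -0. ] | dist cm 0.6
```

View pics/g.png

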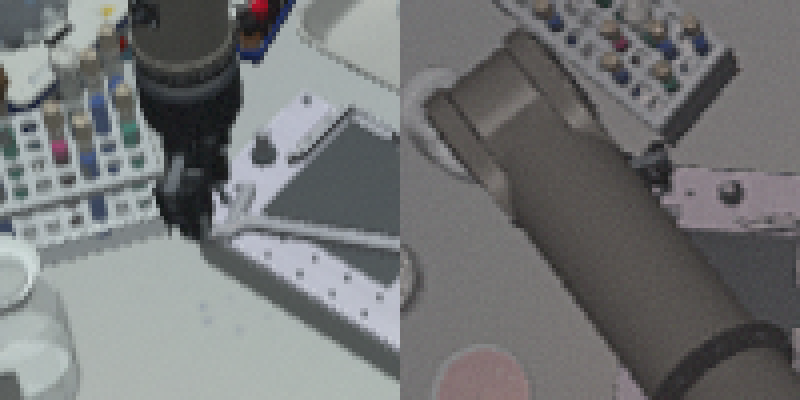

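The gripper straddles the post at the hook end of the bar (left view around px 195,215), and nothing is touching. Closing on it now.

>>> {"method": "play_rows", "body": {"steps": [[[0.3,-0.3,0,0,0,0,0.5],[0.3,-0.3,0,0,0,0,1],[0.3,-0.3,0,0,0,0,1],[0.3,-0.3,0,0,0,0,1]]], "grip_force": 25}}

```text
clock: 6.0
position: [0.57, 0.2567, 0.1203]
orientation: [2.039, 0.35, -2.036]
wrist_force: [-0.1, 0.2, 3.7]
width: 0.016
```

```bash
cat >> h.py <<'E'
H=np.array([.3846,.174])
def barpt(th,z=.118,off=(.204,.015),sx=-5):
    a=np.radians(sx)+th;return np.array([H[0]+np.cos(a)*off[0]-np.sin(a)*off[1],H[1]+np.sin(a)*off[0]+np.cos(a)*off[1],z]),np.degrees(a)-90
def bth(P):
    return np.arctan2(P[1]-H[1],P[0]-H[0])-np.arctan2(.015,.204)+np.radians(5)
E
python3 - <<'E'
from h import *
show();P,_,_=pose();print(bth(P),np.hypot(*(P[:2]-H)),np.hypot(.204,.015))
for t in(.5,.6,.7,.8,.9,1.0): 
    p,y=barpt(t);print(t,p,y);tgt(p,y)
E
```

```text
t 6.0 P [0.57   0.2567 0.1203] yaw -70.5 xaxis [ 0.001  0.001 -1.   ] F [-0.1  0.2  3.7] w 0.016 q [-0.11  0.6  -0.52  1.44  0.31  1.19 -1.91]
0.4335203585671713 0.20300372838245703 0.2045507272047694
0.5 [0.56545295 0.26956784 0.118     ] -66.35211024345884
row [ 0.23 -1.36 -0.  ] [-4.2 -0.1  0. ] | dist cm 1.4
0.6 [0.55500857 0.28714557 0.118     ] -60.62253229215061
row [ 0.23 -3.37  0.4 ] [-9.9 -0.1  0. ] | dist cm 3.4
0.7 [0.54286153 0.30359278 0.118     ] -54.89295434084238
row [ 0.23 -5.32  1.  ] [-15.6  -0.1  -0. ] | dist cm 5.4
0.8 [0.52913319 0.31874514 0.118     ] -49.16337638953414
row [ 0.23 -7.21  1.78] [-21.4  -0.1  -0. ] | dist cm 7.4
0.9 [0.51396072 0.33245126 0.118     ] -43.43379843822591
row [ 0.23 -9.01  2.76] [-27.1  -0.1  -0. ] | dist cm 9.4
1.0 [0.49749573 0.34457419 0.118     ] -37.70422048691768
row [  0.23 -10.7    3.91] [-32.8  -0.1  -0. ] | dist cm 11.4
```

>>> {"method": "play_rows", "body": {"steps": [[[0,-1.3,0.05,-4.2,0,0,1],[0,-3.3,0.4,-9.9,0,0,1],[0,-5.3,1.0,-15.6,0,0,1],[0,-7.2,1.8,-21.4,0,0,1],[0,-9.0,2.75,-27.1,0,0,1]]]}}

```text
clock: 6.5
position: [0.5124, 0.331, 0.1203]
orientation: [1.736, 0.749, -1.742]
wrist_force: [-4.1, -5.6, 8.0]
width: 0.0162
```

```bash
python3 - <<'E'
from h import *
show();P,_,_=pose();print(bth(P),np.hypot(*(P[:2]-H)))
for t in(.95,1.0,1.05): 
    p,y=barpt(t);tgt(p,y)
E
```

```text
t 6.5 P [0.5124 0.331  0.1203] yaw -43.3 xaxis [-0.002 -0.003 -1.   ] F [-4.1 -5.6  8. ] w 0.0162 q [-0.18  0.6  -0.65  1.48  0.38  1.2  -1.64]
0.901483828269027 0.202444145643852
row [ 0.22 -1.   -0.12] [-2.7  0.2 -0.1] | dist cm 1.0
row [ 0.22 -2.01  0.03] [-5.6  0.2 -0.1] | dist cm 2.0
row [ 0.22 -3.02  0.23] [-8.4  0.2 -0. ] | dist cm 3.0
```

>>> {"method": "play_rows", "body": {"steps": [[[0,-1.0,0.1,-2.7,0,0,1],[0,-2.0,0.25,-5.6,0,0,1],[0,-2.0,0.25,-5.6,0,0,0.3],[0,-2.0,0.25,-5.6,0,0,0.3],[0,-2.0,0.25,-5.6,0,0,0.3]]]}}

```text
clock: 7.0
position: [0.4983, 0.3433, 0.119]
orientation: [1.678, 0.819, -1.678]
wrist_force: [0.2, -0.5, 0.3]
width: 0.0588
```

>>> {"method": "play_rows", "body": {"steps": [[[-5,0,0,0,0,0,0.3],[-9,0,0,0,0,0,0.3],[-11,0,0,0,0,0,0.3]]]}}

```text
clock: 7.3
position: [0.4993, 0.345, 0.2333]
orientation: [1.684, 0.821, -1.672]
wrist_force: [-0.1, 1.4, -0.1]
width: 0.0598
```

```bash
python3 - <<'E'
from h import *
show();tgt((.459,-.402,.24),-51.5)
E
```

```text
t 7.3 P [0.4993 0.345  0.2333] yaw -37.9 xaxis [ 0.005  0.004 -1.   ] F [-0.1  1.4 -0.1] w 0.0598 q [-0.18  0.51 -0.7   1.33  0.33  1.41 -1.54]
row [-1.   42.74 61.39] [13.6 -0.4 -0. ] | dist cm 74.8
```

>>> {"method": "play_rows", "body": {"steps": [[[-1,14,20.5,0,0,0,0],[-1,14,20.5,0,0,0,0],[-1,14,20.5,0,0,0,0],[-1,14,20.5,0,0,0,0],[-1,14,20.5,0,0,0,0]]]}}

```text
clock: 7.8
position: [0.4824, 0.0933, 0.2393]
orientation: [1.678, 0.819, -1.677]
wrist_force: [1.7, -0.4, 0.4]
width: 0.0855
```

>>> {"method": "play_rows", "body": {"steps": [[[0,14,20.5,0,0,0,0],[0,14,20.5,0,0,0,0],[0,14,20.5,0,0,0,0],[0,14,20.5,0,0,0,0],[0,14,20.5,0,0,0,0]]]}}

```text
clock: 8.3
position: [0.4667, -0.1547, 0.2395]
orientation: [1.678, 0.818, -1.678]
wrist_force: [0.5, 0.6, 0.0]
width: 0.0853
```

```bash
python3 - <<'E'
from h import *
show();tgt((.459,-.402,.24),-51.5)
for n in("scene","top"):
    d=imaging.grab_frame(n);X=cloud(d)
    cv2.imwrite(f"pics/o_{n}.png",d["frame"][:,:,::-1])
    m=(X[...,2]>.125)&(X[...,2]<.175)&(np.hypot(X[...,0]-.499,X[...,1]-.345)<.05)
    P=X[m];print("post",len(P),P.mean(0))
E
```

```text
t 8.3 P [ 0.4667 -0.1547  0.2395] yaw -38.0 xaxis [ 0.001 -0.001 -1.   ] F [0.5 0.6 0. ] w 0.0853 q [ 0.73  0.23 -0.54  1.63  0.12  1.31 -0.49]
row [-0.03 14.61 19.97] [13.5 -0.  -0.1] | dist cm 24.7
post 51 [0.49238571 0.34707011 0.14453781]
post 29 [0.49505954 0.3449132  0.14667165]
```

View pics/o_top.png

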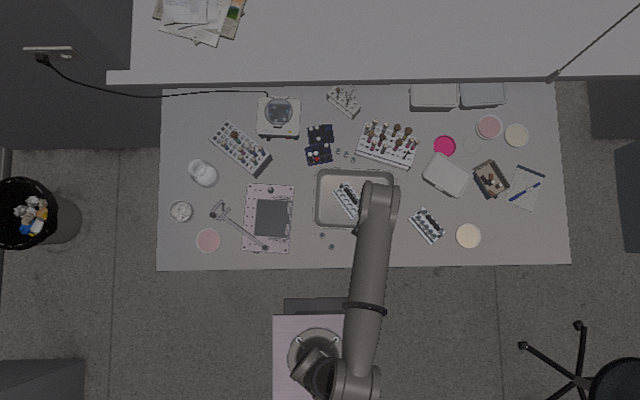

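The top view shows the bar swung out (post at px 213,208) with the bay clear. Going to the carrier handle.

>>> {"method": "play_rows", "body": {"steps": [[[0,14.6,20,13.5,0,0,0.35],[0,14.6,20,13.5,0,0,0.35],[0,14.6,20,13.5,0,0,0.35],[0,14.6,20,13.5,0,0,0.35],[0,14.6,20,13.5,0,0,0.35]]]}}

```text
clock: 8.9
position: [0.4592, -0.402, 0.2391]
orientation: [1.833, 0.64, -1.833]
wrist_force: [1.0, -0.4, 1.1]
width: 0.0557
```

```bash
python3 - <<'E'
from h import *
show();tgt((.459,-.402,.086),-51.5)
E
```

```text
t 8.9 P [ 0.4592 -0.402   0.2391] yaw -51.4 xaxis [ 0.    -0.001 -1.   ] F [ 1.  -0.4  1.1] w 0.0557 q [ 0.94  0.46 -0.38  1.31  0.17  1.4  -0.33]
row [ 1.531e+01 -2.000e-02  1.000e-02] [ 0.1  0.  -0. ] | dist cm 15.3
```

>>> {"method": "play_rows", "body": {"steps": [[[5,0,0,0,0,0,0.35],[9.5,0,0,0,0,0,0.35],[12.5,0,0,0,0,0,0.35],[15.2,0,0,0,0,0,0.35],[15.2,0,0,0,0,0,0.35]]]}}

```text
clock: 9.4
position: [0.4564, -0.3973, 0.0824]
orientation: [1.83, 0.651, -1.841]
wrist_force: [-0.4, 0.5, -0.2]
width: 0.0554
```

>>> {"method": "play_rows", "body": {"steps": [[[0,0,0,0,0,0,0.7],[0,0,0,0,0,0,1],[0,0,0,0,0,0,1],[0,0,0,0,0,0,1]]], "grip_force": 60}}

```text
clock: 9.8
position: [0.4616, -0.4007, 0.0898]
orientation: [1.833, 0.637, -1.827]
wrist_force: [1.2, -0.2, 3.6]
width: 0.0131
```

```bash
python3 - <<'E'
from h import *
show()
for n in("scene","top"):
    d=imaging.grab_frame(n);q=proj(d,(.459,-.402,.06));x,y=int(q[0]),int(q[1])
    cv2.imwrite(f"pics/g_{n}.png",cv2.resize(d["frame"][y-50:y+50,x-50:x+50,::-1],(400,400),interpolation=3))
cv2.imwrite('pics/g2.png',cv2.hconcat([cv2.imread('pics/g_scene.png'),cv2.imread('pics/g_top.png')]))
E
```

```text
t 9.8 P [ 0.4616 -0.4007  0.0898] yaw -51.4 xaxis [ 0.005 -0.004 -1.   ] F [ 1.2 -0.2  3.6] w 0.0131 q [ 0.93  0.57 -0.36  1.52  0.21  1.08 -0.37]
```

View pics/g2.png

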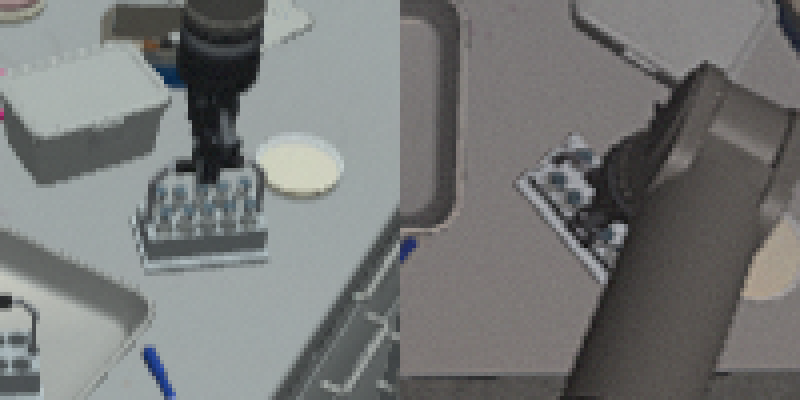

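>>> {"method": "play_rows", "body": {"steps": [[[-2,0,0,0,0,0,1],[-5,0,0,0,0,0,1],[-9,0,0,0,0,0,1],[-13,0,0,0,0,0,1],[-16,0,0,0,0,0,1]]]}}

```text
clock: 10.4
position: [0.4591, -0.3985, 0.2485]
orientation: [1.831, 0.644, -1.833]
wrist_force: [0.9, 0.0, -4.5]
width: 0.0126
```

```bash
cat >> h.py <<'E'
O=np.array([.4895,.168]);SA=np.radians(-5);SR=np.array([[np.cos(SA),-np.sin(SA)],[np.sin(SA),np.cos(SA)]])
def s2w(x,y): return O+SR@np.array([x,y])/1000
def w2s(P): return SR.T@(np.asarray(P)[:2]-O)*1000
E
python3 - <<'E'
from h import *
show()
show()
p=s2w(0,10);print(p);tgt((*p,.25),-95)
for n in("scene",):
    d=imaging.grab_frame(n);q=proj(d,(.459,-.402,.2));x,y=int(q[0]),int(q[1])
    cv2.imwrite(f"pics/l_{n}.png",cv2.resize(d["frame"][y-60:y+60,x-60:x+60,::-1],(500,500),interpolation=3))
E
```

```text
t 10.4 P [ 0.4591 -0.3985  0.2485] yaw -51.3 xaxis [-0.001  0.001 -1.   ] F [ 0.9  0.  -4.5] w 0.0126 q [ 0.93  0.45 -0.38  1.29  0.16  1.43 -0.33]
t 10.4 P [ 0.4591 -0.3985  0.2485] yaw -51.3 xaxis [-0.001  0.001 -1.   ] F [ 0.9  0.  -4.5] w 0.0126 q [ 0.93  0.45 -0.38  1.29  0.16  1.43 -0.33]
[0.49037156 0.17796195]
row [ -0.1  -43.06 -38.46] [43.7  0.   0.1] | dist cm 57.7
```

View pics/l_scene.png

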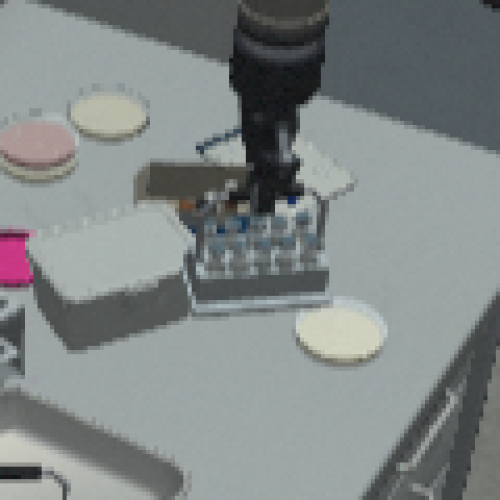

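The carrier hangs level from the gripper (px 265,250 in the crop). Carrying it to the shaker.

>>> {"method": "play_rows", "body": {"steps": [[[0,-2,-1.8,0,0,0,1],[0,-5,-4.5,0,0,0,1],[0,-8,-7.2,0,0,0,1],[0,-11,-9.9,0,0,0,1],[0,-14,-12.6,0,0,0,1]]]}}

```text
clock: 10.95
position: [0.4689, -0.2088, 0.2454]
orientation: [1.83, 0.646, -1.836]
wrist_force: [0.3, 0.5, -3.8]
width: 0.0128
```

>>> {"method": "play_rows", "body": {"steps": [[[0,-3,-2.7,0,0,0,1],[0,-6,-5.4,0,0,0,1],[0,-9,-8.0,0,0,0,1],[0,-12,-10.7,0,0,0,1],[0,-14.5,-13,0,0,0,1]]]}}

```text
clock: 11.45
position: [0.4796, -0.0139, 0.2457]
orientation: [1.828, 0.646, -1.835]
wrist_force: [0.1, -0.2, -3.0]
width: 0.013
```

```bash
python3 - <<'E'
from h import *
show()
p=s2w(0,10);print(p);tgt((*p,.25),-95)
E
```

```text
t 11.45 P [ 0.4796 -0.0139  0.2457] yaw -51.2 xaxis [-0.004  0.001 -1.   ] F [ 0.1 -0.2 -3. ] w 0.013 q [ 0.5   0.21 -0.6   1.65  0.12  1.33 -1.01]
[0.49037156 0.17796195]
row [ -0.42 -14.28 -12.86] [43.8  0.2  0.1] | dist cm 19.2
```

>>> {"method": "play_rows", "body": {"steps": [[[-0.4,-3,-2.7,8.5,0,0,1],[-0.4,-6,-5.4,17,0,0,1],[-0.4,-9,-8.1,25.5,0,0,1],[-0.4,-12,-10.8,34,0,0,1],[-0.4,-14.2,-12.9,42,0,0,1]]]}}

```text
clock: 11.95
position: [0.4916, 0.1763, 0.2495]
orientation: [-2.208, 0.021, 2.218]
wrist_force: [0.4, -0.6, -3.8]
width: 0.0131
```

>>> {"method": "play_rows", "body": {"steps": [[[0,0,0,1.8,0,0,1],[0,0,0,1.8,0,0,1]]]}}

```text
clock: 12.15
position: [0.4918, 0.1753, 0.2496]
orientation: [-2.197, 0.047, 2.206]
wrist_force: [-0.3, -0.2, -4.5]
width: 0.0128
```

```bash
python3 - <<'E'
from h import *
show();P,_,_=pose()
for n in("scene","top"):
    d=imaging.grab_frame(n);X=cloud(d);rgb=d["frame"].astype(int)
    q=proj(d,(.49,.178,.15));x,y=int(q[0]),int(q[1])
    cv2.imwrite(f"pics/p_{n}.png",cv2.resize(d["frame"][y-60:y+60,x-60:x+60,::-1],(400,400),interpolation=3))
cv2.imwrite('pics/p.png',cv2.hconcat([cv2.imread('pics/p_scene.png'),cv2.imread('pics/p_top.png')]))
show();print(w2s(P))
p=s2w(0,5);tgt((*p,.25),-95)
E
```

```text
t 12.15 P [0.4918 0.1753 0.2496] yaw -92.3 xaxis [-0.004 -0.002 -1.   ] F [-0.3 -0.2 -4.5] w 0.0128 q [ 0.09  0.3  -0.6   1.53  0.17  1.37 -2.14]
t 12.25 P [0.493  0.1727 0.2499] yaw -92.6 xaxis [-0.003 -0.003 -1.   ] F [ 0.8 -1.  -3.9] w 0.0131 q [ 0.09  0.3  -0.6   1.53  0.17  1.37 -2.14]
[1.67543371 7.43147351]
row [-0.   -0.02  0.31] [ 2.4  0.1 -0.2] | dist cm 0.3
```

View pics/p.png

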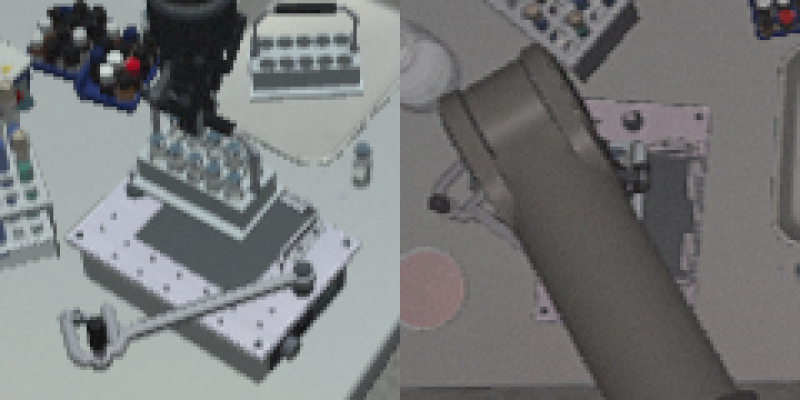

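```bash
python3 - <<'E'
from h import *
d=imaging.grab_frame("scene");X=cloud(d);show()
dist=np.hypot(X[...,0]-.49,X[...,1]-.178)<.1
zz=X[dist][:,2];h,e=np.histogram(zz,np.arange(.06,.26,.008));print(list(zip(np.round(e,3),h)))
S=((X[...,:2]-O)@SR)*1000
for lo,hi in((.172,.195),(.16,.171),(.2,.222)):
    m=dist&(X[...,2]>lo)&(X[...,2]<hi);P=S[m].astype(np.float32);print(lo,len(P),cv2.minAreaRect(P),P.min(0),P.max(0))
m=dist&(X[...,2]>.172)&(X[...,2]<.195);P=S[m];np.save("blk.npy",P)
for x0 in range(-70,75,10):
    q=P[(P[:,0]>=x0)&(P[:,0]<x0+10)]
    if len(q):print(x0,len(q),np.round(np.percentile(q[:,1],[50,90,100]),1))
E
```

```text
t 12.3 P [0.4933 0.1724 0.2503] yaw -92.7 xaxis [-0.002 -0.002 -1.   ] F [-0.1  0.4 -4. ] w 0.0132 q [ 0.09  0.3  -0.6   1.53  0.17  1.37 -2.14]
[(np.float64(0.06), np.int64(22)), (np.float64(0.068), np.int64(793)), (np.float64(0.076), np.int64(662)), (np.float64(0.084), np.int64(46)), (np.float64(0.092), np.int64(67)), (np.float64(0.1), np.int64(116)), (np.float64(0.108), np.int64(13)), (np.float64(0.116), np.int64(0)), (np.float64(0.124), np.int64(0)), (np.float64(0.132), np.int64(0)), (np.float64(0.14), np.int64(0)), (np.float64(0.148), np.int64(0)), (np.float64(0.156), np.int64(20)), (np.float64(0.164), np.int64(176)), (np.float64(0.172), np.int64(83)), (np.float64(0.18), np.int64(60)), (np.float64(0.188), np.int64(100)), (np.float64(0.196), np.int64(218)), (np.float64(0.204), np.int64(128)), (np.float64(0.212), np.int64(68)), (np.float64(0.22), np.int64(124)), (np.float64(0.228), np.int64(13)), (np.float64(0.236), np.int64(7)), (np.float64(0.244), np.int64(9))]
0.172 224 ((-4.022510528564453, 14.346961975097656), (126.29347229003906, 65.1974105834961), 10.883548736572266) [-64.84844  -28.785007] [57.054005 41.561874]
0.16 178 ((-1.5322990417480469, 5.1423492431640625), (128.6043701171875, 75.25657653808594), 3.8912482261657715) [-65.95673  -36.597675] [60.616314 42.1474  ]
0.2 309 ((-1.7764053344726562, 5.283306121826172), (118.10174560546875, 53.77053451538086), 3.059760808944702) [-60.824013 -24.686481] [57.81901 32.71873]
-70 21 [ 8.9 24.5 32.3]
-60 47 [ 6.  27.9 37.5]
-50 13 [28.1 31.7 40.2]
-40 11 [27.4 30.5 40.3]
-30 17 [27.2 28.4 28.8]
-20 14 [29.3 35.7 41.3]
-10 17 [28.8 30.7 31.8]
0 14 [29.4 31.7 39.8]
10 15 [30.7 34.2 40.9]
20 15 [30.3 38.6 41.6]
30 18 [30.4 33.2 34.3]
40 14 [31.8 32.4 34.3]
50 8 [31.1 33.7 34.1]
```

>>> {"method": "play_rows", "body": {"steps": [[[2,0,-0.1,3,0,0,1],[4,0,-0.1,3,0,0,1],[6,0,-0.1,3,0,0,1],[7.5,0,-0.1,3,0,0,1],[7.5,0,-0.1,3,0,0,1]]]}}

```text
clock: 12.8
position: [0.4928, 0.1715, 0.1736]
orientation: [-2.165, 0.112, 2.178]
wrist_force: [-1.5, -0.7, -3.4]
width: 0.0128
```

```bash
cat >> h.py <<'E'
def carr(zb):
    d=imaging.grab_frame("scene");X=cloud(d)
    S=((X[...,:2]-O)@SR)*1000
    w=(np.hypot(S[...,0],S[...,1]+10)<95)&(S[...,1]<70)
    for lo,hi in((zb+.003,zb+.0095),(zb+.034,zb+.042),(zb+.05,zb+.068)):
        m=(w&(X[...,2]>lo)&(X[...,2]<hi)).astype(np.uint8)
        n,lab,st,_=cv2.connectedComponentsWithStats(m,connectivity=8)
        P=S[m>0].astype(np.float32)
        (c,sz,a)=cv2.minAreaRect(P)
        if sz[0]<sz[1]:sz=sz[::-1];a-=90
        print(f"{lo:.3f} n{len(P)} c{np.round(c,1)} sz{np.round(sz,1)} ang{a:.1f} max{P.max(0).round(1)} min{P.min(0).round(1)}")
    return d,X,S
def pic(name,c=(.49,.168,.1),r=55):
    out=[]
    for n in("scene","top"):
        d=imaging.grab_frame(n);q=proj(d,c);x,y=int(q[0]),int(q[1])
        out.append(cv2.resize(d["frame"][y-r:y+r,x-r:x+r,::-1],(400,400),interpolation=3))
    cv2.imwrite(f'pics/{name}.png',cv2.hconcat(out))
E
python3 - <<'E'
from h import *
show();carr(.0875);pic("d1");show();print(w2s(pose()[0]))
E
```

```text
t 12.8 P [0.4928 0.1715 0.1736] yaw -95.7 xaxis [-0.006 -0.003 -1.   ] F [-1.5 -0.7 -3.4] w 0.0128 q [ 0.08  0.35 -0.57  1.66  0.2   1.2  -2.22]
0.090 n205 c[  4.  -21.3] sz[179.2 126.3] ang2.1 max[92.8 41.9] min[-87.4 -85. ]
0.121 n181 c[-3.4  3.8] sz[118.1  57.4] ang0.2 max[55.6 32.6] min[-62.5 -25. ]
0.138 n164 c[-2.1  4. ] sz[115.2  46.9] ang0.0 max[55.5 27.4] min[-59.7 -19.5]
t 12.95 P [0.4954 0.1739 0.1771] yaw -95.7 xaxis [ 0.001  0.    -1.   ] F [ 0.6  0.4 -4. ] w 0.0128 q [ 0.07  0.35 -0.58  1.65  0.2   1.2  -2.22]
[5.32773465 6.36885895]
```

View pics/d1.png

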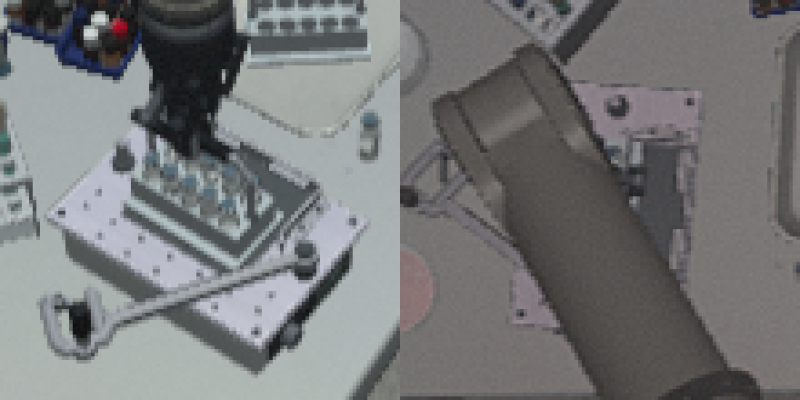

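>>> {"method": "play_rows", "body": {"steps": [[[0,0,-0.2,0,0,0,1],[0.5,0,-0.2,0,0,0,1],[0.9,0,-0.2,0,0,0,1],[1.1,0,-0.2,0,0,0,1],[1.1,0,-0.2,0,0,0,1]]]}}

```text
clock: 13.45
position: [0.4964, 0.1741, 0.165]
orientation: [-2.171, 0.106, 2.172]
wrist_force: [0.7, -0.0, -3.4]
width: 0.0129
```

```bash
python3 - <<'E'
from h import *
show();carr(.075);show()
E
```

```text
t 13.45 P [0.4964 0.1741 0.165 ] yaw -95.6 xaxis [-0.001 -0.    -1.   ] F [ 0.7 -0.  -3.4] w 0.0129 q [ 0.07  0.37 -0.57  1.66  0.21  1.18 -2.22]
0.078 n303 c[ 2.5 -8.2] sz[183.4 152.7] ang2.1 max[94.3 67.6] min[-89.9 -85.9]
0.109 n210 c[16.5  8.6] sz[149.4  57.3] ang2.8 max[91.9 34.8] min[-57.2 -23. ]
0.125 n185 c[0.7 6. ] sz[115.4  49. ] ang-1.2 max[58.4 30.9] min[-56.9 -18.1]
t 13.5 P [0.4965 0.1743 0.1651] yaw -95.6 xaxis [-0. -0. -1.] F [-0.1  0.3 -3.6] w 0.0129 q [ 0.07  0.37 -0.57  1.66  0.21  1.17 -2.22]
```

>>> {"method": "play_rows", "body": {"steps": [[[0.15,0,0,0,0,0,1],[0.25,0,0,0,0,0,1],[0.25,0,0,0,0,0,1]]]}}

```text
clock: 13.8
position: [0.4968, 0.1741, 0.1645]
orientation: [-2.173, 0.107, 2.17]
wrist_force: [-2.8, -2.6, 5.5]
width: 0.0128
```

>>> {"method": "play_rows", "body": {"steps": [[[0.1,0,0,0,0,0,1],[0.1,0,0,0,0,0,1]]]}}

```text
clock: 14.0
position: [0.4969, 0.1739, 0.1644]
orientation: [-2.174, 0.108, 2.17]
wrist_force: [-4.5, -3.2, 9.9]
width: 0.0128
```

```bash
python3 - <<'E'
from h import *
show();carr(.075);show();print(w2s(pose()[0]))
E
```

```text
t 14.0 P [0.4969 0.1739 0.1644] yaw -95.6 xaxis [ 0.002 -0.001 -1.   ] F [-4.5 -3.2  9.9] w 0.0128 q [ 0.07  0.37 -0.57  1.67  0.21  1.17 -2.22]
0.078 n282 c[ 3.3 -6.4] sz[182.1 151.5] ang0.3 max[94.4 69.6] min[-87.6 -82.4]
0.109 n209 c[19.   7.7] sz[151.   55.9] ang1.0 max[94.7 34.6] min[-56.6 -21.5]
0.125 n200 c[0.9 7.3] sz[113.8  46.2] ang-0.3 max[57.8 30.6] min[-56.  -15.8]
t 14.05 P [0.4968 0.174  0.1644] yaw -95.6 xaxis [ 0.002 -0.001 -1.   ] F [-4.6 -3.2 10.3] w 0.0133 q [ 0.07  0.37 -0.57  1.67  0.21  1.17 -2.22]
[6.78749258 6.56861461]
```

>>> {"method": "play_rows", "body": {"steps": [[[-0.1,0.5,0.05,0,0,0,1],[-0.1,1.0,0.05,0,0,0,1],[-0.1,1.5,0.05,0,0,0,1],[-0.1,2,0.05,0,0,0,1],[-0.1,2.5,0.05,0,0,0,1]]]}}

```text
clock: 14.55
position: [0.4951, 0.1522, 0.1646]
orientation: [-2.175, 0.098, 2.165]
wrist_force: [1.7, 4.8, 3.4]
width: 0.0127
```

```bash
python3 - <<'E'
from h import *
show();carr(.075);pic("e1");show();print(w2s(pose()[0]))
E
```

```text
t 14.55 P [0.4951 0.1522 0.1646] yaw -95.5 xaxis [ 0.005  0.005 -1.   ] F [1.7 4.8 3.4] w 0.0127 q [ 0.12  0.34 -0.57  1.69  0.2   1.16 -2.17]
0.078 n287 c[ 2.6 -6.1] sz[182.9 151.9] ang3.2 max[94.  68.6] min[-90.1 -82.7]
0.109 n192 c[ 18.2 -12.2] sz[150.9  56.3] ang1.9 max[93.3 14.2] min[-57.4 -42.3]
0.125 n186 c[  0.3 -12.5] sz[112.5  50. ] ang4.1 max[56.8 10.9] min[-56.1 -40.1]
t 14.7 P [0.495  0.1501 0.1642] yaw -95.6 xaxis [ 0.004  0.002 -1.   ] F [0.1 1.9 5.8] w 0.0131 q [ 0.12  0.34 -0.57  1.69  0.2   1.16 -2.17]
[  7.05017303 -17.35041042]
```

View pics/e1.png

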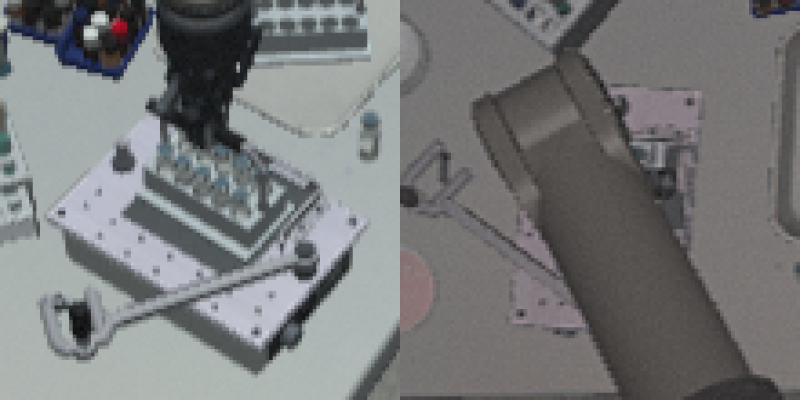

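>>> {"method": "play_rows", "body": {"steps": [[[0,0.5,0,0,0,0,1],[0,0.9,0,0,0,0,1],[0,1.3,0,0,0,0,1],[0,1.7,0,0,0,0,1],[0,1.9,0,0,0,0,1]]]}}

```text
clock: 15.2
position: [0.4931, 0.1336, 0.1647]
orientation: [-2.174, 0.098, 2.165]
wrist_force: [-0.4, 7.4, 8.5]
width: 0.0132
```

>>> {"method": "play_rows", "body": {"steps": [[[0,0.1,0,0,0,0,1],[0,0.2,0,0,0,0,1],[0,0.2,0,0,0,0,1]]]}}

```text
clock: 15.5
position: [0.4931, 0.1319, 0.1647]
orientation: [-2.174, 0.098, 2.165]
wrist_force: [-0.4, 6.8, 7.1]
width: 0.0129
```

```bash
python3 - <<'E'
from h import *
show();carr(.075);pic("e2");show();print(w2s(pose()[0]))
E
```

```text
t 15.5 P [0.4931 0.1319 0.1647] yaw -95.5 xaxis [ 0.005  0.005 -1.   ] F [-0.4  6.8  7.1] w 0.0129 q [ 0.16  0.33 -0.57  1.71  0.19  1.15 -2.13]
0.078 n311 c[-1.9  1.7] sz[185.5 136.3] ang13.5 max[92.8 69. ] min[-87.7 -82.4]
0.109 n188 c[ 17.9 -32.2] sz[154.2  57.3] ang2.0 max[94.1 -4.5] min[-58.8 -63.2]
0.125 n209 c[  0.3 -34.2] sz[115.7  50. ] ang-1.2 max[58.1 -8.3] min[-57.5 -58.4]
t 15.65 P [0.4931 0.1318 0.1647] yaw -95.5 xaxis [ 0.005  0.005 -1.   ] F [0.4 5.9 7.6] w 0.0128 q [ 0.16  0.33 -0.57  1.71  0.19  1.15 -2.13]
[  6.74526795 -35.73515792]
```

View pics/e2.png

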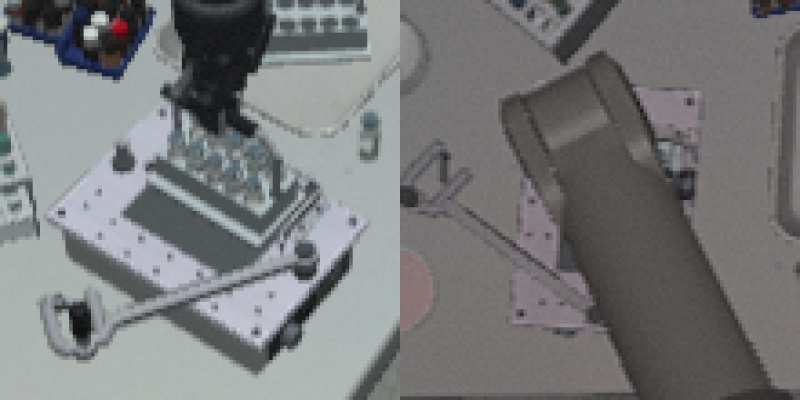

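>>> {"method": "play_rows", "body": {"steps": [[[0,0.1,0,0,0,0,1],[0,0.2,0,0,0,0,1],[0,0.3,0,0,0,0,1],[0,0.3,0,0,0,0,1]]]}}

```text
clock: 16.05
position: [0.4927, 0.1285, 0.1645]
orientation: [-2.174, 0.099, 2.166]
wrist_force: [-0.1, 5.1, 7.7]
width: 0.0126
```

>>> {"method": "play_rows", "body": {"steps": [[[0,0.1,0,0,0,0,1],[0,0.2,0,0,0,0,1],[0,0.2,0,0,0,0,1]]]}}

```text
clock: 16.35
position: [0.4922, 0.126, 0.1643]
orientation: [-2.174, 0.1, 2.167]
wrist_force: [-0.6, 5.6, 5.5]
width: 0.0128
```

```bash
python3 - <<'E'
from h import *
show();carr(.075);show();print(w2s(pose()[0]))
E
```

```text
t 16.35 P [0.4922 0.126  0.1643] yaw -95.5 xaxis [ 0.004  0.004 -1.   ] F [-0.6  5.6  5.5] w 0.0128 q [ 0.17  0.32 -0.56  1.72  0.18  1.15 -2.12]
0.078 n359 c[-4.5  5.3] sz[187.5 135.2] ang15.7 max[94.  69.3] min[-91. -80.]
0.109 n207 c[ -4.4 -30.8] sz[179.5  96.3] ang-10.1 max[92.4 32.3] min[-84.3 -71.3]
0.125 n188 c[  1.1 -41.9] sz[113.5  47.9] ang-1.0 max[ 57.9 -17.4] min[-55.6 -65.4]
t 16.4 P [0.4922 0.1261 0.1643] yaw -95.5 xaxis [ 0.004  0.004 -1.   ] F [-0.4  5.5  6.6] w 0.0128 q [ 0.17  0.32 -0.56  1.72  0.18  1.15 -2.12]
[  6.38487756 -41.53788345]
```

>>> {"method": "play_rows", "body": {"steps": [[[0,0.1,0,0,0,0,1],[0,0.2,0,0,0,0,1],[0,0.2,0,0,0,0,1]]]}}

```text
clock: 16.7
position: [0.4921, 0.125, 0.1646]
orientation: [-2.174, 0.098, 2.166]
wrist_force: [-0.2, 6.3, 8.5]
width: 0.013
```

>>> {"method": "play_rows", "body": {"steps": [[[0,0.1,0,0,0,0,1],[0,0.1,0,0,0,0,1]]]}}

```text
clock: 16.9
position: [0.4921, 0.1246, 0.1648]
orientation: [-2.174, 0.096, 2.165]
wrist_force: [-0.0, 7.2, 7.8]
width: 0.0131
```

```bash
python3 - <<'E'
from h import *
show();carr(.075);pic("e3",r=40);show();print(w2s(pose()[0]))
E
```

```text
t 16.9 P [0.4921 0.1246 0.1648] yaw -95.4 xaxis [ 0.004  0.006 -1.   ] F [-0.   7.2  7.8] w 0.0131 q [ 0.17  0.32 -0.56  1.72  0.18  1.15 -2.11]
0.078 n355 c[-3.5  3.1] sz[187.8 131.6] ang18.5 max[94.9 68.7] min[-90.1 -83.7]
0.109 n194 c[ 18.6 -37.7] sz[154.3  58. ] ang5.1 max[93.3 -2.2] min[-59.7 -69.8]
0.125 n211 c[  1.5 -40.4] sz[114.8  48. ] ang2.8 max[ 59.  -16.5] min[-56.1 -65.5]
t 17.05 P [0.4921 0.1246 0.1648] yaw -95.4 xaxis [ 0.004  0.006 -1.   ] F [0.1 7.2 8.3] w 0.0128 q [ 0.17  0.32 -0.56  1.72  0.18  1.15 -2.11]
[  6.34122415 -43.03169252]
```

View pics/e3.png

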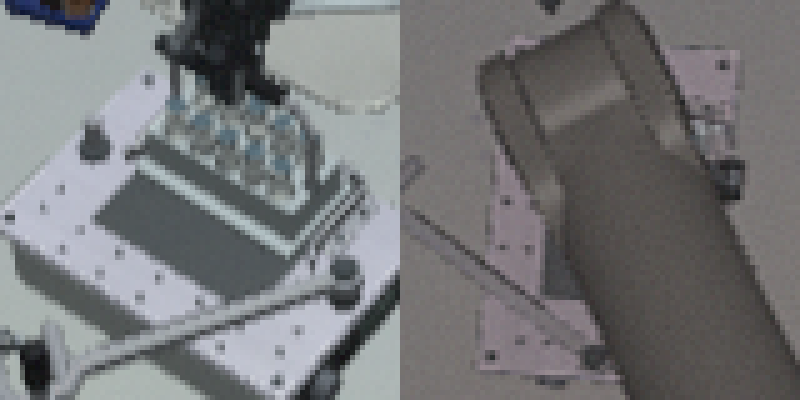

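>>> {"method": "play_rows", "body": {"steps": [[[0,0.1,0,0,0,0,1],[0,0.2,0,0,0,0,1],[0,0.3,0,0,0,0,1],[0,0.3,0,0,0,0,1]]]}}

```text
clock: 17.45
position: [0.4919, 0.1231, 0.1652]
orientation: [-2.174, 0.093, 2.164]
wrist_force: [-0.9, 8.6, 7.9]
width: 0.0133
```

```bash
python3 - <<'E'
from h import *
show();carr(.075);show();print(w2s(pose()[0]))
E
```

```text
t 17.45 P [0.4919 0.1231 0.1652] yaw -95.4 xaxis [ 0.005  0.008 -1.   ] F [-0.9  8.6  7.9] w 0.0133 q [ 0.18  0.32 -0.56  1.72  0.18  1.15 -2.1 ]
0.078 n342 c[-3.1  5.1] sz[186.6 131.2] ang15.9 max[94.5 69.9] min[-92.2 -79.2]
0.109 n172 c[ 17.2 -39.2] sz[153.3  60.4] ang3.7 max[91.7 -4. ] min[-58.4 -73.6]
0.125 n214 c[  0.8 -41.1] sz[115.3  48.1] ang-0.7 max[ 58.5 -17.1] min[-56.9 -65.2]
t 17.5 P [0.4919 0.1231 0.1652] yaw -95.4 xaxis [ 0.005  0.008 -1.   ] F [-0.5  8.6  9.1] w 0.013 q [ 0.18  0.32 -0.56  1.72  0.18  1.15 -2.1 ]
[  6.30812029 -44.4893949 ]
```

>>> {"method": "play_rows", "body": {"steps": [[[0,-0.2,0,0,0,0,0.9],[0,-0.2,0,0,0,0,0.5],[0,-0.2,0,0,0,0,0.4],[0,-0.2,0,0,0,0,0.4]]]}}

```text
clock: 17.9
position: [0.49, 0.1172, 0.1616]
orientation: [-2.169, 0.111, 2.175]
wrist_force: [-0.0, 0.6, -0.1]
width: 0.0514
```

>>> {"method": "play_rows", "body": {"steps": [[[-3,0,0,0,0,0,0.4],[-7,0,0,0,0,0,0.4],[-9,0,0,0,0,0,0.4],[-9,4,0,0,0,0,0.4],[-9,8,0,0,0,0,0.4]]]}}

```text
clock: 18.4
position: [0.4828, 0.039, 0.253]
orientation: [-2.174, 0.104, 2.173]
wrist_force: [0.7, -0.5, 0.6]
width: 0.0514
```

>>> {"method": "play_rows", "body": {"steps": [[[-2,5,0,0,0,0,0.6],[-4,10,0,0,0,0,0.6],[-4,15,0,0,0,0,0.6],[-4,20,0,0,0,0,0.6],[-4,23,0,0,0,0,0.6]]]}}

```text
clock: 18.9
position: [0.4582, -0.1943, 0.2922]
orientation: [-2.167, 0.115, 2.172]
wrist_force: [0.7, 0.1, -0.7]
width: 0.0339
```

```bash
python3 - <<'E'
from h import *
show()
for n in("scene","top"):
    d=imaging.grab_frame(n);X=cloud(d);S=((X[...,:2]-O)@SR)*1000
    w=(abs(S[...,0])<75)&(S[...,1]>-75)&(S[...,1]<20)
    for lo,hi in((.108,.117),(.13,.145),(.175,.195),(.079,.087)):
        m=w&(X[...,2]>lo)&(X[...,2]<hi);P=S[m].astype(np.float32)
        print(n,lo,len(P),cv2.minAreaRect(P),P.min(0),P.max(0))
    for s,c in(((0,-40,180),0),):pass
    v=cv2.resize(d["frame"][:,:,::-1],None,fx=5,fy=5,interpolation=3)
    for x in(-63,63):
        for y in(-77,-3):
            p=proj(d,(*s2w(x,y),.083));cv2.circle(v,(int(p[0]*5+2),int(p[1]*5+2)),2,(0,0,255),-1)
    p=proj(d,(*s2w(0,-20),.1))*5;x,y=int(p[0]),int(p[1]);cv2.imwrite(f"pics/f_{n}.png",v[y-250:y+250,x-250:x+250])
cv2.imwrite('pics/f.png',cv2.resize(cv2.hconcat([cv2.imread('pics/f_scene.png'),cv2.imread('pics/f_top.png')]),(800,400)))
E
```

```text
t 18.9 P [ 0.4582 -0.1943  0.2922] yaw -95.9 xaxis [-0.003 -0.002 -1.   ] F [ 0.7  0.1 -0.7] w 0.0339 q [ 0.66  0.2  -0.35  1.52  0.07  1.44 -1.37]
scene 0.108 214 ((3.383136749267578, -42.28083801269531), (59.20725631713867, 121.04854583740234), 89.60575103759766) [-57.196037 -71.559425] [ 63.94904  -12.298402]
scene 0.13 167 ((1.0424423217773438, -40.82084655761719), (112.53810119628906, 48.25120544433594), 0.9103725552558899) [-55.253006 -64.53792 ] [ 57.311592 -16.09732 ]
scene 0.175 112 ((0.518707275390625, -40.19551086425781), (93.89012145996094, 17.1176700592041), 2.9377963542938232) [-46.427185 -50.250492] [ 47.302776 -32.594406]
scene 0.079 217 ((0.30004119873046875, -25.946949005126953), (151.99844360351562, 90.53433227539062), 2.966675281524658) [-74.395065 -74.100266] [74.56244 19.22827]
top 0.108 189 ((3.208721160888672, -39.412742614746094), (54.517547607421875, 119.19654846191406), 89.8031005859375) [-56.310368 -66.80969 ] [ 62.80239  -12.054189]
top 0.13 132 ((1.7027587890625, -40.123435974121094), (109.1872329711914, 44.715126037597656), 0.6401650309562683) [-52.87145 -62.05336] [ 56.336067 -17.25731 ]
top 0.175 107 ((2.820281982421875, -39.58330154418945), (14.233967781066895, 93.14314270019531), 88.98854064941406) [-43.75788  -47.213932] [ 49.363094 -32.176327]
top 0.079 164 ((-0.11780548095703125, -27.558509826660156), (94.6030502319336, 149.00546264648438), 89.88423919677734) [-74.69947 -74.85189] [74.373505 19.750639]
```

View pics/f.png

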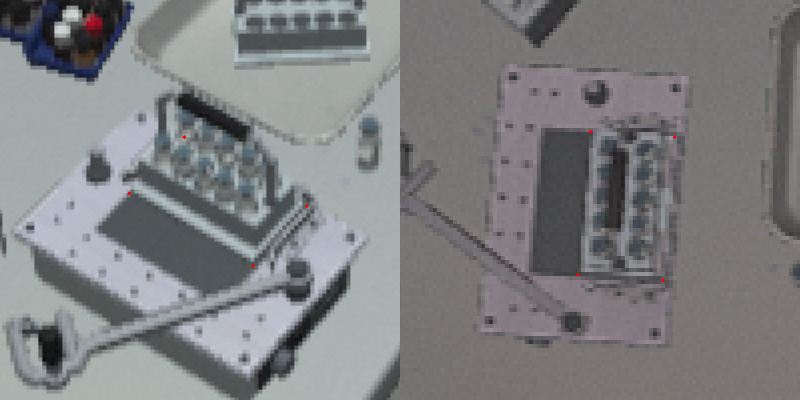

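```bash
python3 - <<'E'
from h import *
show();tgt((.4965,.3455,.25),-37.7)
E
```

```text
t 19.0 P [ 0.4571 -0.1983  0.2913] yaw -96.5 xaxis [-0.005 -0.004 -1.   ] F [0.2 0.5 0. ] w 0.034 q [ 0.66  0.2  -0.35  1.52  0.07  1.44 -1.38]
row [  3.88 -54.49   2.18] [-58.8   0.4  -0.1] | dist cm 54.7
```

The carrier stands upright in the bay. Its measured centre is about (1.5, -40) mm in the shaker frame, yaw error under 1°, back edge under the tabs. The bar comes next.

>>> {"method": "play_rows", "body": {"steps": [[[0,-25,1,0,0,0,0.4],[0,-25,1,0,0,0,0.4],[0,-25,1,0,0,0,0.4],[0,-25,1,0,0,0,0.4],[0,-25,1,0,0,0,0.4]]]}}

```text
clock: 19.5
position: [0.474, 0.0619, 0.2922]
orientation: [-2.17, 0.109, 2.173]
wrist_force: [1.1, -0.4, 0.0]
width: 0.0512
```

>>> {"method": "play_rows", "body": {"steps": [[[0,-24,1,-40,0,0,0.4],[0,-24,1,-40,0,0,0.4],[0,-24,1,-40,0,0,0.4],[0,-24,1,-40,0,0,0.4],[0,-24,1,-40,0,0,0.4]]]}}

```text
clock: 20.0
position: [0.4872, 0.3028, 0.292]
orientation: [1.873, 0.587, -1.876]
wrist_force: [0.2, -0.7, -0.9]
width: 0.0514
```

```bash
python3 - <<'E'
from h import *
show();tgt((.4965,.3455,.21),-37.7)
E
```

```text
t 20.0 P [0.4872 0.3028 0.292 ] yaw -55.2 xaxis [-0.002 -0.001 -1.   ] F [ 0.2 -0.7 -0.9] w 0.0514 q [-0.09  0.43 -0.76  1.3   0.29  1.52 -1.77]
row [ 8.19 -2.97 -3.21] [-17.5   0.1   0. ] | dist cm 9.3
```

>>> {"method": "play_rows", "body": {"steps": [[[4,-3,-3.2,-8.5,0,0,0.4],[8,-3,-3.2,-17.5,0,0,0.4],[8,-3,-3.2,-17.5,0,0,0.4],[8,-3,-3.2,-17.5,0,0,0.4]]]}}

```text
clock: 20.4
position: [0.4976, 0.3419, 0.2118]
orientation: [1.678, 0.814, -1.684]
wrist_force: [-0.1, -0.2, 1.3]
width: 0.0513
```

```bash
python3 - <<'E'
from h import *
show();tgt((.4965,.3455,.119),-37.7)
E
```

```text
t 20.4 P [0.4976 0.3419 0.2118] yaw -38.2 xaxis [-0.002 -0.003 -1.   ] F [-0.1 -0.2  1.3] w 0.0513 q [-0.13  0.55 -0.79  1.36  0.39  1.39 -1.59]
row [ 9.28 -0.3  -0.25] [-0.5  0.2  0. ] | dist cm 9.3
```

>>> {"method": "play_rows", "body": {"steps": [[[4,-0.3,-0.2,0,0,0,0.4],[8,-0.3,-0.2,0,0,0,0.4],[9.2,-0.3,-0.2,0,0,0,0.4],[9.2,-0.3,-0.2,0,0,0,0.4]]]}}

```text
clock: 20.8
position: [0.4974, 0.3452, 0.1211]
orientation: [1.681, 0.814, -1.682]
wrist_force: [0.9, -0.5, -0.4]
width: 0.0511
```

>>> {"method": "play_rows", "body": {"steps": [[[0,0,0,0,0,0,0.7],[0,0,0,0,0,0,1],[0,0,0,0,0,0,1],[0,0,0,0,0,0,1]]], "grip_force": 30}}

```text
clock: 21.2
position: [0.498, 0.348, 0.1236]
orientation: [1.685, 0.818, -1.676]
wrist_force: [-0.2, -0.3, 6.7]
width: 0.0156
```

```bash
python3 - <<'E'
from h import *
show();P,_,_=pose();print(bth(P),np.hypot(*(P[:2]-H)))
for t in(.9,.8,.7,.6,.5,.4,.3,.2): 
    p,y=barpt(t,z=P[2]);tgt(p,y)
E
```

```text
t 21.2 P [0.498  0.348  0.1236] yaw -38.1 xaxis [ 0.004  0.003 -1.   ] F [-0.2 -0.3  6.7] w 0.0156 q [-0.15  0.62 -0.76  1.49  0.44  1.21 -1.64]
1.0072689716118064 0.2076723850500913
row [0.   2.22 0.24] [ 5.3 -0.3 -0.1] | dist cm 2.2
row [0.   4.26 0.38] [11.1 -0.3 -0.1] | dist cm 4.3
row [0.01 6.27 0.72] [16.8 -0.3 -0. ] | dist cm 6.3
row [0.01 8.24 1.27] [22.5 -0.3 -0. ] | dist cm 8.3
row [1.000e-02 1.015e+01 2.010e+00] [28.2 -0.3 -0. ] | dist cm 10.3
row [ 0.   11.97  2.93] [34.  -0.3 -0. ] | dist cm 12.3
row [ 0.   13.7   4.04] [39.7 -0.3  0. ] | dist cm 14.3
row [-0.  15.3  5.3] [45.4 -0.3  0. ] | dist cm 16.2
```

>>> {"method": "play_rows", "body": {"steps": [[[0,2.2,0.1,5.3,0,0,1],[0,4.2,0.25,11,0,0,1],[0,6.2,0.6,16.8,0,0,1],[0,8.2,1.15,22.5,0,0,1],[0,10.1,1.9,28.2,0,0,1]]]}}

```text
clock: 21.7
position: [0.5683, 0.2722, 0.1237]
orientation: [2.008, 0.421, -1.987]
wrist_force: [3.9, 3.3, 3.5]
width: 0.0162
```

```bash
python3 - <<'E'
from h import *
show();P,_,_=pose();print(bth(P),np.hypot(*(P[:2]-H)))
for t in(.4,.35,.3,.25,.22): 
    p,y=barpt(t,z=P[2]);tgt(p,y)
E
```

```text
t 21.7 P [0.5683 0.2722 0.1237] yaw -66.5 xaxis [ 0.009  0.007 -1.   ] F [3.9 3.3 3.5] w 0.0162 q [-0.07  0.62 -0.63  1.43  0.38  1.21 -1.91]
0.5049376229169865 0.2083065339402272
row [-0.01  2.18  0.31] [ 5.6 -0.6  0.2] | dist cm 2.2
row [-0.01  3.2   0.36] [ 8.4 -0.6  0.2] | dist cm 3.2
row [-0.02  4.21  0.46] [11.3 -0.6  0.2] | dist cm 4.2
row [-0.02  5.23  0.62] [14.2 -0.6  0.2] | dist cm 5.3
row [-0.03  5.83  0.73] [15.9 -0.6  0.3] | dist cm 5.9
```

>>> {"method": "play_rows", "body": {"steps": [[[0,1.2,0.05,3,0,0,1],[0,2.2,0.1,5.6,0,0,1],[0,3.2,0.2,8.4,0,0,1],[0,4.2,0.3,11.3,0,0,1],[0,5.2,0.45,14.2,0,0,1]]]}}

```text
clock: 22.2
position: [0.5876, 0.2223, 0.1238]
orientation: [2.155, 0.181, -2.123]
wrist_force: [9.5, 3.8, -0.8]
width: 0.0162
```

```bash
python3 - <<'E'
from h import *
show();P,_,_=pose();print(bth(P),np.hypot(*(P[:2]-H)));pic("c1",c=(.55,.2,.1),r=40)
for t in(.2,.15,.1,.05,0.,-.02): 
    p,y=barpt(t,z=P[2]);tgt(p,y)
E
```

```text
t 22.2 P [0.5876 0.2223 0.1238] yaw -80.7 xaxis [ 0.014  0.007 -1.   ] F [ 9.5  3.8 -0.8] w 0.0162 q [-0.02  0.6  -0.57  1.44  0.34  1.19 -2.04]
0.2475388485422868 0.20863734831181424
row [-0.01  0.71  0.36] [ 2.8 -0.8  0.1] | dist cm 0.8
row [-0.01  1.73  0.36] [ 5.6 -0.8  0.1] | dist cm 1.8
row [-0.01  2.76  0.41] [ 8.5 -0.8  0.1] | dist cm 2.8
row [-0.01  3.77  0.51] [11.4 -0.8  0.1] | dist cm 3.8
row [-0.02  4.78  0.66] [14.2 -0.8  0.2] | dist cm 4.8
row [-0.02  5.19  0.74] [15.4 -0.8  0.2] | dist cm 5.2
```

View pics/c1.png

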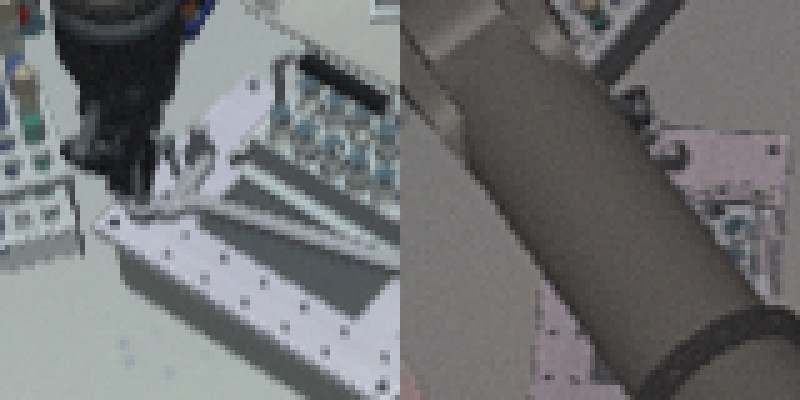

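>>> {"method": "play_rows", "body": {"steps": [[[0,0.8,-0.2,2.8,0,0,1],[0,1.4,-0.2,4.5,0,0,1],[0,2.0,-0.15,6.2,0,0,1],[0,2.6,-0.1,8,0,0,1],[0,3.2,-0.05,9.7,0,0,1]]], "grip_force": 50}}

```text
clock: 22.8
position: [0.5925, 0.1914, 0.1239]
orientation: [-2.232, -0.004, 2.202]
wrist_force: [8.3, 2.9, 0.9]
width: 0.0152
```

```bash
python3 - <<'E'
from h import *
show();P,_,_=pose();print(bth(P),np.hypot(*(P[:2]-H)))
for t in(.1,.05,0.,-.02): 
    p,y=barpt(t,z=P[2]);tgt(p,y)
E
```

```text
t 22.8 P [0.5925 0.1914 0.1239] yaw -90.1 xaxis [ 0.013  0.006 -1.   ] F [8.3 2.9 0.9] w 0.0152 q [ 0.01  0.58 -0.54  1.46  0.31  1.17 -2.14]
0.09722653394572377 0.208614590430069
row [-0.01 -0.02  0.41] [-0.9 -0.8  0.3] | dist cm 0.4
row [-0.01  1.    0.34] [ 2.  -0.8  0.3] | dist cm 1.1
row [-0.02  2.02  0.33] [ 4.9 -0.8  0.4] | dist cm 2.0
row [-0.02  2.43  0.34] [ 6.  -0.8  0.4] | dist cm 2.5
```

>>> {"method": "play_rows", "body": {"steps": [[[0,0.5,-0.2,1.4,0,0,1],[0,1.0,-0.2,2.5,0,0,1],[0,1.4,-0.2,3.5,0,0,1],[0,1.8,-0.2,4.5,0,0,1],[0,1.8,-0.2,4.5,0,0,1]]]}}

```text
clock: 23.3
position: [0.5932, 0.1697, 0.1238]
orientation: [-2.188, 0.091, 2.167]
wrist_force: [5.5, -0.4, 4.8]
width: 0.0153
```

```bash
python3 - <<'E'
from h import *
show();P,_,_=pose();print(bth(P),np.hypot(*(P[:2]-H)))
pic("c2",c=(.57,.18,.1),r=35)
E
```

```text
t 23.3 P [0.5932 0.1697 0.1238] yaw -94.8 xaxis [ 0.01   0.001 -1.   ] F [ 5.5 -0.4  4.8] w 0.0153 q [ 0.03  0.57 -0.52  1.47  0.3   1.17 -2.18]
-0.006925448500394102 0.20867858000228767
```

View pics/c2.png

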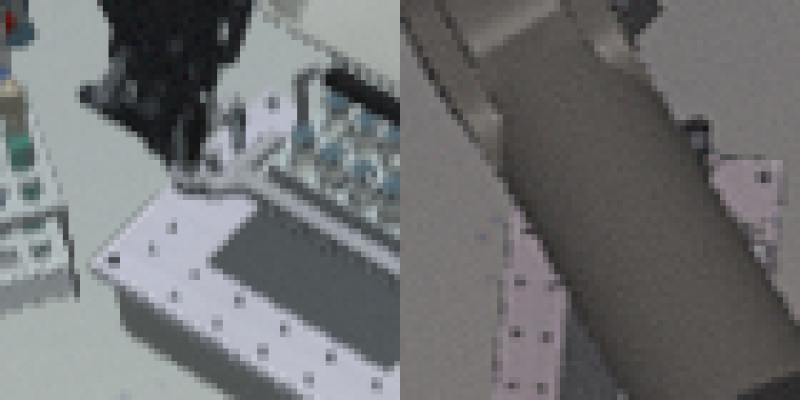

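>>> {"method": "play_rows", "body": {"steps": [[[0,0.2,0,0,0,0,1],[0,0.4,0,0,0,0,1],[0,0.4,0,0,0,0,1]]]}}

```text
clock: 23.7
position: [0.5933, 0.1689, 0.1238]
orientation: [-2.189, 0.083, 2.164]
wrist_force: [7.4, 3.7, 2.7]
width: 0.0156
```

>>> {"method": "play_rows", "body": {"steps": [[[0,0.2,0,0,0,0,1],[0,0.3,0,0,0,0,1],[0,0.3,0,0,0,0,1]]]}}

```text
clock: 24.0
position: [0.5932, 0.1689, 0.1238]
orientation: [-2.189, 0.077, 2.162]
wrist_force: [9.3, 8.1, 0.3]
width: 0.0154
```

```bash
python3 - <<'E'
from h import *
show();P,_,_=pose();print(bth(P),np.hypot(*(P[:2]-H)))
E
```

```text
t 24.0 P [0.5932 0.1689 0.1238] yaw -94.6 xaxis [ 0.013  0.01  -1.   ] F [9.3 8.1 0.3] w 0.0154 q [ 0.04  0.57 -0.52  1.47  0.29  1.16 -2.17]
-0.01078744886289508 0.20867541146100188
```

>>> {"method": "play_rows", "body": {"steps": [[[0,0.3,-0.1,0,0,0,1],[0,0.4,-0.1,0,0,0,1],[0,0.4,-0.1,0,0,0,1]]]}}

```text
clock: 24.3
position: [0.5933, 0.1688, 0.1239]
orientation: [-2.187, 0.068, 2.161]
wrist_force: [8.5, 12.2, -1.8]
width: 0.0153
```

>>> {"method": "play_rows", "body": {"steps": [[[0,-0.4,0,0,0,0,1],[0,-0.8,0,0,0,0,1],[0,-0.8,0,0,0,0,1]]]}}

```text
clock: 24.6
position: [0.5932, 0.1691, 0.1237]
orientation: [-2.188, 0.086, 2.169]
wrist_force: [4.6, 0.3, 5.6]
width: 0.0154
```

>>> {"method": "play_rows", "body": {"steps": [[[0,-0.5,0,0,0,0,1],[0,-1.0,0,0,0,0,1],[0,-1.0,0,0,0,0,1]]]}}

```text
clock: 24.9
position: [0.5932, 0.1775, 0.1237]
orientation: [-2.188, 0.088, 2.173]
wrist_force: [2.3, -0.6, 7.0]
width: 0.0156
```

```bash
python3 - <<'E'
from h import *
show();P,_,_=pose();print(bth(P),np.hypot(*(P[:2]-H)))
E
```

```text
t 24.9 P [0.5932 0.1775 0.1237] yaw -94.6 xaxis [ 0.007 -0.    -1.   ] F [ 2.3 -0.6  7. ] w 0.0156 q [ 0.02  0.58 -0.52  1.46  0.3   1.18 -2.19]
0.03068677115999109 0.20863938952126357
```

>>> {"method": "play_rows", "body": {"steps": [[[0,-0.3,0,0,0,0,1],[0,-0.6,0,0,0,0,1],[0,-0.7,0,0,0,0,1],[0,-0.7,0,0,0,0,1]]]}}

```text
clock: 25.3
position: [0.5935, 0.1826, 0.1236]
orientation: [-2.186, 0.093, 2.174]
wrist_force: [1.7, -3.6, 7.6]
width: 0.0156
```

>>> {"method": "play_rows", "body": {"steps": [[[0,-0.3,0,0,0,0,1],[0,-0.4,0,0,0,0,1],[0,-0.4,0,0,0,0,1]]]}}

```text
clock: 25.6
position: [0.5934, 0.1829, 0.1236]
orientation: [-2.186, 0.102, 2.177]
wrist_force: [-1.1, -8.6, 10.7]
width: 0.0152
```

The latch holds. When pulled back, the bar stops hard at about 0.06 rad with 8.6 N. Pushing it home again, then letting go.

>>> {"method": "play_rows", "body": {"steps": [[[0,0.6,0,0,0,0,1],[0,1.2,0,0,0,0,1],[0,1.7,0,0,0,0,1],[0,2.0,0,0,0,0,1],[0,2.1,0,0,0,0,1]]]}}

```text
clock: 26.1
position: [0.5932, 0.1689, 0.1238]
orientation: [-2.187, 0.085, 2.167]
wrist_force: [5.2, 2.8, 4.9]
width: 0.0159
```

>>> {"method": "play_rows", "body": {"steps": [[[0,0.1,0,0,0,0,1],[0,0.2,0,0,0,0,1]]]}}

```text
clock: 26.3
position: [0.5933, 0.1689, 0.1238]
orientation: [-2.187, 0.081, 2.166]
wrist_force: [6.6, 5.4, 4.0]
width: 0.0154
```

Opening and rising, then moving the arm clear so I can look.

>>> {"method": "play_rows", "body": {"steps": [[[0,-0.2,0,0,0,0,0.8],[0,-0.2,0,0,0,0,0.5],[0,-0.2,0,0,0,0,0.4],[0,-0.2,0,0,0,0,0.4]]]}}

```text
clock: 26.7
position: [0.5887, 0.1667, 0.1199]
orientation: [-2.178, 0.091, 2.183]
wrist_force: [-0.5, 0.3, -0.1]
width: 0.0512
```

>>> {"method": "play_rows", "body": {"steps": [[[-3,0,0,0,0,0,0.4],[-7,0,0,0,0,0,0.4],[-11,0,0,0,0,0,0.4],[-15,0,0,0,0,0,0.4],[-18,0,0,0,0,0,0.4]]]}}

```text
clock: 27.2
position: [0.5897, 0.1674, 0.3034]
orientation: [-2.181, 0.089, 2.177]
wrist_force: [0.6, 0.1, -0.6]
width: 0.0513
```

>>> {"method": "play_rows", "body": {"steps": [[[0,5,2,0,0,0,0.4],[0,10,4,0,0,0,0.4],[0,15,6,0,0,0,0.4],[0,20,8,0,0,0,0.4],[0,25,10,0,0,0,0.4]]]}}

```text
clock: 27.7
position: [0.4764, -0.0581, 0.3004]
orientation: [-2.178, 0.09, 2.181]
wrist_force: [1.3, -0.4, 0.7]
width: 0.0514
```

>>> {"method": "play_rows", "body": {"steps": [[[0,5,0,0,0,0,0.4],[0,10,0,0,0,0,0.4],[0,12,0,0,0,0,0.4],[0,12,0,0,0,0,0.4]]]}}

```text
clock: 28.1
position: [0.4665, -0.181, 0.2999]
orientation: [-2.173, 0.101, 2.178]
wrist_force: [0.6, -0.5, -0.2]
width: 0.051
```

```bash
python3 - <<'E'
from h import *
show()
out=[]
for n in("scene","top"):
    d=imaging.grab_frame(n);X=cloud(d);S=((X[...,:2]-O)@SR)*1000
    w=(abs(S[...,0])<75)&(S[...,1]>-75)&(S[...,1]<-11)
    for lo,hi in((.108,.117),(.13,.145),(.175,.195)):
        m=w&(X[...,2]>lo)&(X[...,2]<hi);P=S[m].astype(np.float32)
        print(n,lo,len(P),cv2.minAreaRect(P),P.min(0),P.max(0))
    m=(X[...,2]>.135)&(X[...,2]<.17)&(np.hypot(S[...,0]-99,S[...,1]-12)<20);print("post",m.sum(),S[m].mean(0))
    v=cv2.resize(d["frame"][:,:,::-1],None,fx=6,fy=6,interpolation=3)
    p=proj(d,(*s2w(20,-10),.1))*6;x,y=int(p[0]),int(p[1]);out.append(cv2.resize(v[y-220:y+220,x-220:x+220],(400,400)))
    cv2.imwrite(f"pics/full_{n}.png",d["frame"][:,:,::-1])
cv2.imwrite('pics/z.png',cv2.hconcat(out))
E
```

```text
t 28.1 P [ 0.4665 -0.181   0.2999] yaw -95.2 xaxis [-0.003 -0.001 -1.   ] F [ 0.6 -0.5 -0.2] w 0.051 q [ 0.65  0.2  -0.39  1.5   0.08  1.46 -1.4 ]
scene 0.108 208 ((8.27780532836914, -40.67416000366211), (133.50787353515625, 56.67000198364258), 0.795289933681488) [-58.32653  -69.754875] [ 74.73011  -11.720917]
scene 0.13 177 ((1.5910797119140625, -41.31940460205078), (114.7459945678711, 47.085933685302734), 0.24365682899951935) [-55.793186 -64.95883 ] [ 58.971523 -17.683788]
scene 0.175 114 ((0.4856986999511719, -40.42796325683594), (97.93755340576172, 17.909263610839844), 1.2715197801589966) [-48.538418 -49.9461  ] [ 49.419693 -31.562208]
post 31 [97.26539596 11.69366035]
top 0.108 179 ((3.297893524169922, -39.54092788696289), (119.25102233886719, 54.15584182739258), 0.2078893929719925) [-56.411827 -66.63533 ] [ 62.928234 -12.506423]
top 0.13 133 ((1.4246292114257812, -40.074005126953125), (44.744632720947266, 109.39067077636719), 89.84549713134766) [-53.27812  -62.556496] [ 56.11082  -17.704798]
top 0.175 110 ((2.7936058044433594, -39.69218063354492), (14.775458335876465, 93.17658996582031), 89.17929077148438) [-43.798172 -47.435677] [ 49.409363 -31.862219]
post 23 [98.10713199  9.94559004]
```

View pics/z.png

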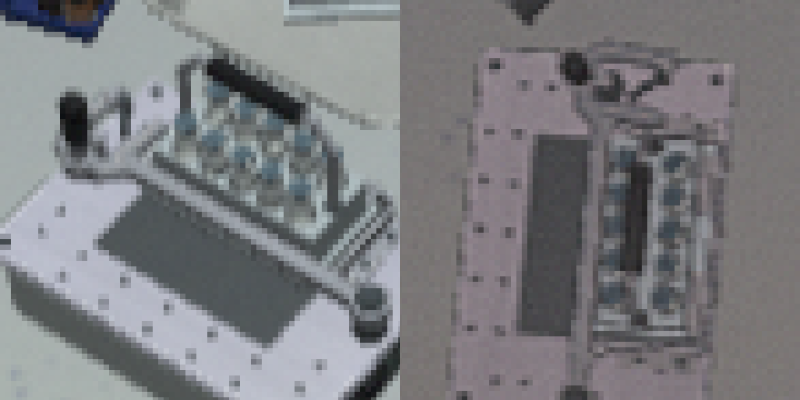

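View pics/full_scene.png

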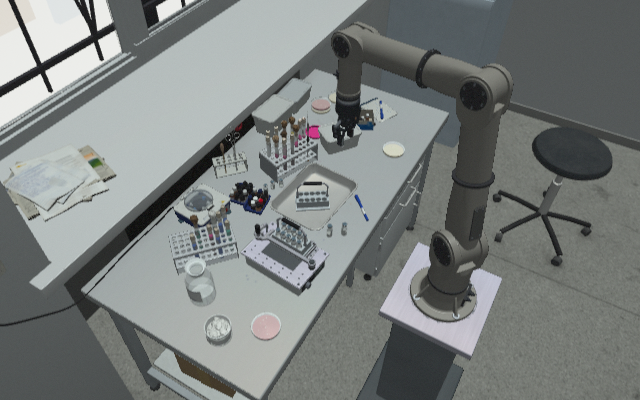

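The close-up shows the bar lying across the bay with the hook on the pin (top view px 610,80). The carrier is upright with its back edge under the tabs, and the other things stand where they were. Handing in.

```bash
python3 -c "
from bench import ticket;print(ticket.sign_off())"
```

```text
the job is handed in; nothing more can be done
None
```

The job is handed in at about 28 s on the robot's clock. The full carrier is in the bay under the fence tabs, and the bar is latched across it. I swung the bar out to about 1.0 rad first. I then carried the full carrier over by its handle, set it down in front of the bay and slid it along the platform until the fence stopped it. Last, I swung the bar closed onto the pin.

My last checks:
- **Carrier:** both cameras put its centre within about 2–3 mm of home along x and 1–2 mm along y. It is turned about 1° or less and stands upright. The fence stop showed as a rising push force while the carrier stopped moving. I did not measure the gap at the fence directly.
- **Bar and latch:** the bar hit a hard stop at angle 0. Pulled back, it stopped at about 0.06 rad against 8.6 N, so the latch holds. I then pushed it home again. I confirmed the latch by this pull only, because the pictures are too coarse to show it.
- **Rest of the bench:** in the last picture the empty carrier, jar, pot, dishes, vials and marker stand where they were, by eye only. The gripper is clear of everything, and the forces I read stayed under about 15 N.

No check failed. The two cameras disagree by about 2 mm on the shaker's position, which is within their stated accuracy.

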